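Load a rock core and run it under the scanner

TASK

The amber jar is standing in the way on the scanner track: first stand it upright in the empty wooden tray, then lay the rock core in the V saddle of the carriage, roughly centred. Slide the carriage smoothly by its upright plate handle, under the scanner head, fully home against the stop, let go, and finally throw the black-ball locking lever all the way over to its far side. Do not tip the jar over or bump the scanner head, and leave the hammer, the white card box and the steel dish where they are.

Things in the scene. Friction and masses are not known exactly. Their poses are not given: they have to be found in the camera images.
- track: fixed grey base plate 130 x 560 x 12 mm with two low steel guide strips (88 mm apart, tops at 22 mm height). Origin: centre of its underside. y runs along the track towards the stop, x away from the robot. Stop: dark steel block across the track, its face at y = +162 mm. An aluminium column (50 x 50, 200 mm tall) at x = +30, y = +225 mm carries the scanner head
- head: white scanner head, a fixed box over the stop end; origin and axes are the track's. It fills x -80 to +60, y +65 to +175 mm, heights 105 to 150 mm, open below. It overhangs the carriage at the stop, so the handle cannot be held there from straight above: tilt the tool some 30 to 35 degrees, gripper leaning back to the robot
- carriage (a joint): position of the carriage along the track's y axis, m: 0 at the start end, 0.32 hard against the stop; stiff slide (about 3 N), stays where it is left. The carriage is an aluminium plate 130 mm (across the track) x 84 mm (along it), its top 34 mm above the bench, with a black V saddle 90 mm long on it, lying across the track
- saddle (a point): on the carriage, where the centre of the core lies when it rests centred in the saddle: 62 mm above the bench. x axis: along the V groove (across the track). The saddle's sides slope 30 degrees; their top edges stand 47 mm above the bench, 32 mm apart
- handle (a point): point on the top edge (75 mm high) of the carriage's handle, an upright steel plate 12 mm thick along the track (track y), on the robot's side. From this point the plate reaches 30 mm away from the robot and 10 mm towards it (track x), and down to 26 mm height. Hold it 5 to 20 mm below the point
- lever (a joint): angle of the locking lever, rad: 0 leaning towards the robot, 1.0 thrown fully over to the far side (track +x); stays where it is left
- lever_tip (a point): centre of the lever's black ball (26 mm diameter) at the end of an 80 mm steel rod, which hinges about the track's y axis at 28 mm above the bench at track x = -90, y = +245 mm. The ball swings from 38 mm before to 38 mm beyond the hinge, at 98 mm height at both ends, 108 mm in the middle
- rest: fixed wooden rest, base 130 x 70 x 10 mm, with a V groove along its x axis in which the core lies at the start. Origin: centre of its underside
- core: grey rock core, a cylinder 42 mm in diameter and 100 mm long, about 0.36 kg. x axis: along the cylinder; origin on its surface, at the underside at the start
- core_center (a point): centre of the rock core
- tray: fixed empty wooden tray, 120 x 120 mm outside, 30 mm high, walls and floor about 6 mm. Origin: centre of its underside
- jar: amber glass jar with black screw cap, 54 mm in diameter up to 62 mm height, cap 51 mm wide, 85 mm tall, about 0.2 kg, standing on the track's base plate. Origin: centre of its underside, z up its axis
- card_box: bystander: open white card box 100 x 75 x 30 mm. Origin: centre of its underside
- dish: bystander: round steel dish, 100 mm wide, 40 mm tall. Origin: centre of its underside
- hammer: bystander: hammer, 220 mm long, wooden handle, lying down. Origin: its middle, at the underside
Mind the look-alikes: they are no part of the job. Leave any green or red look-alike of the core alone.

How it is judged:
By the outcome, as a careful person would: the job done as asked, in the order asked, and still so for the second after the job is handed in, with the robot touching nothing.
It also fails if it takes over 72 s, if anything falls off the work surface, if the arm or the gripper's body presses on something with over 40 N, if the wrist force passes 120 N, or if a joint passes its speed limit or range.

ROBOT

A 7-joint arm with a two-finger parallel gripper is mounted at the origin on the work surface. World frame = base frame: x ahead of the robot, y to its left, z up, the work surface at z = 0. Lengths are in m, angles in rad, forces in N, time in s.
With the tool pointing down it reaches from about 0.4 to 0.875 m from the base axis. Payload 19.3 kg.
Tool frame: the origin (TCP) lies between the finger pads; the fingertips stand 14 mm ahead of it and the grasp point (between the pads) lies 5 mm behind it; z points along the fingers, y is the line along which they close (so a half turn about z gives the same grasp; the last joint's range is limited). The gripper opens to 85 mm and grips with 20 to 120 N. Pads are 22 mm wide; open, the fingers measure 114 mm over their backs; the gripper's body (76 mm by 85 mm) begins 54 mm behind the grasp point. The pads swing forward as they close: fully open they stand 13 mm farther back than shut.
Start: joints at [1.05, 0.521, -0.036, 1.599, 0.021, 1.021, -0.113], TCP at [0.272, -0.563, 0.245] pointing down, gripper open.
Joint ranges: [-2.91, 2.91], [-0.3, 2.13], [-1.5, 1.42], [0.17, 2.43], [-1.26, 4.41], [0.16, 1.93], [-2.52, 2.52]. Speed limits (rad/s): [1.89, 1.89, 2.39, 2.39, 3.01, 3.01, 3.01].

INTERFACE

Orientations are given as a unit quaternion [x, y, z, w].
In Python, from rig import env, imaging, spotter gives the robot as it stands.
- The arm moves only by the shell command python3 -m jog 'ROWS' [FORCE]. ROWS is JSON, one flat list of numbers, 7 for each row, row after row: the shift along the tool's x, y, z in mm, then the turn, a rotation vector about the tool's x, y, z in units of 6 degrees (1.0 is 6 degrees), then the finger opening in mm, from 0 to 85.4. A call has exactly 8 rows; each row shifts and turns the commanded pose from where the row before left it, along the tool's axes as they then stand; what a row does not reach is not made up. A row lasts 1/12 s, in which the tool goes at most 41.7 mm and 7.16 degrees, less where a joint would pass 70% of its speed; a pose out of reach is approached as far as the arm can. A call is refused whole if a number of a shift passes 41.7 or a number of a turn 1, either way. A call with a gripper value outside its range is refused whole. The fingers move at their own pace and stop on an object; FORCE is the grip in N (left out, the last holds). Time passes only in rows, so rows that do not move let the fingers close, or fill a call up. It gives the time, the measured TCP pose, the force, the opening and the grip force at its end, in the units of the state.
- env.get_state(): the state, without advancing time (a new reading comes with each control period).
- imaging.capture(name): name is "scene" or "top" or "wrist"; returns a dict with "color" (480x640x3 uint8, blue, green, red), "K" (3x3 intrinsics, pixels), "xyz" and "orientation" of the camera in the world; the wrist camera has in their place "T_tool_cam" (4x4, takes a point from camera to tool coordinates, whose origin is the TCP and whose axes are the flange's). Camera axes: x right, y down, z forward; pixel columns grow to the right and rows downward; lengths in m; the calibration is good to about 2 mm. The wrist camera is an equidistant fisheye: a pixel r from the principal point sees the ray r / f radians off the axis. A picture is of the moment at which its call begins: read the wrist's pose just before it. There is no depth.
- env.job_done(): hands the job in; it is judged then, once.
Trained networks look in the newest picture that a camera, given by its name, has taken for a name from the list of things; names that differ only in an ending like _2 or _b are one class to them, and where a whole thing is asked for, a point or a joint stands for the part that bears it (a point fixed in the world has none). Each returns a list of dicts, best first, with "confidence" (0 to 1); they miss things now and then, are a little off and sometimes report something else, mostly with a low value. They report only what shows in the picture. A call takes as long as a camera call. They do not tell look-alikes from the thing itself.
- spotter.boxes_of(thing, camera): "centre" ([column, row] in pixels, amid what is visible of it).
- spotter.spot_point(thing, camera): "centre" ([column, row] in pixels: a listed point, or the origin of a listed thing).
The state is a dict: "time_s": time; "joints": joint angles; "qvel": joint speeds; "effort": joint torques, N m; "eef_pos": TCP position; "orientation": TCP orientation; "wrist_force": force on the tool from outside, world axes, zero at the start; "wrist_torque": the same for the moment, N m; "width": finger opening in m; "finger_force": force on a finger pad.
Only numpy, scipy, OpenCV 4.12 (cv2) and the standard library are available. Lean on these libraries where they do the work, as an engineer would, in place of code of your own. Each camera call takes 0.05 s, during which the arm holds its last target. There are 200 camera calls.

## Working session

There is one attempt and no reset: what is moved stays moved. The work goes in short steps, Python scripts to look and compute and a shell command to move; the robot and the scene stay as the last step left them, time stands still between calls to the robot, and variables do not carry over. Pictures are saved under pics/ and viewed, at most 10 in all, crops included, and the job is handed in when it is done.

```bash
ls; mkdir -p pics
cat > h.py <<'E'
import numpy as np,cv2
from scipy.spatial.transform import Rotation as R
from rig import env,imaging,spotter
def ray(c,px):
    K=c["K"];d=np.array([(px[0]-K[0][2])/K[0][0],(px[1]-K[1][2])/K[1][1],1.])
    return np.array(c["xyz"]),R.from_quat(c["orientation"]).apply(d)
def onz(c,px,z):
    o,d=ray(c,px);return o+d*(z-o[2])/d[2]
def tri(c1,p1,c2,p2):
    o1,d1=ray(c1,p1);o2,d2=ray(c2,p2);d1/=np.linalg.norm(d1);d2/=np.linalg.norm(d2)
    s=np.linalg.lstsq(np.c_[d1,-d2],o2-o1,rcond=None)[0]
    a=o1+s[0]*d1;b=o2+s[1]*d2;return (a+b)/2,np.linalg.norm(a-b)
E
python3 - <<'E'
from h import *
np.set_printoptions(precision=4,suppress=True)
s=env.get_state();print(s)
C={n:imaging.capture(n) for n in("scene","top")}
for n in C: cv2.imwrite(f"pics/{n}0.png",C[n]["color"]);print(n,C[n]["xyz"],C[n]["orientation"],C[n]["K"][0])
for t in["track","head","carriage","saddle","handle","lever_tip","rest","core","core_center","tray","jar","card_box","dish","hammer"]:
    for n in C:
        r=spotter.spot_point(t,n)[:3]; print(t,n,[(np.round(q["centre"]).tolist(),round(q["confidence"],2),onz(C[n],q["centre"],{"head":0,"saddle":.062,"handle":.075,"lever_tip":.098,"core_center":.031,"jar":.012}.get(t,0))[:2].round(3).tolist()) for q in r])
E
```

```text
pics
{'time_s': 0.0, 'joints': array([ 1.0498,  0.522 , -0.0363,  1.6   ,  0.0212,  1.0211, -0.1128]), 'qvel': array([-0.0006, -0.    , -0.0007,  0.0015, -0.0009, -0.0007, -0.0003]), 'effort': array([  0.0018, -92.7096,   1.9804, -36.9941,   0.0178,   0.0082,
         0.    ]), 'eef_pos': array([ 0.2721, -0.5623,  0.2447]), 'orientation': array([ 0.9747,  0.2235, -0.0002, -0.0005]), 'wrist_force': array([ 0.7032, -0.4107,  0.4857]), 'wrist_torque': array([-0.0305,  0.0186,  0.0532]), 'finger_force': 0.0, 'width': 0.0852096519241872}
scene [ 1.1335 -1.0009  0.9164] [ 0.8507  0.2511 -0.1247 -0.4446] [530.0685   0.     320.9912]
top [0.3714 0.0022 1.1901] [-0.7037  0.7073 -0.051   0.0441] [467.8135   0.     315.5382]
track scene [([360.0, 273.0], 0.59, [0.616, 0.028])]
track top [([303.0, 205.0], 0.85, [0.616, 0.022])]
head scene []
head top []Traceback (most recent call last):
  File "<stdin>", line 8, in <module>
ValueError: it knows: card_box, core, core_center, dish, hammer, handle, head, jar, lever_tip, rest, saddle, track, tray
```

Run:
```python
from h import *
np.set_printoptions(precision=4,suppress=True)
C={n:imaging.capture(n) for n in("scene","top")}
for t in["saddle","handle","lever_tip","rest","core","core_center","tray","jar","card_box","dish","hammer"]:
    for n in C:
        r=spotter.spot_point(t,n)[:4]; print(t,n,[(np.round(q["centre"]).tolist(),round(q["confidence"],2),onz(C[n],q["centre"],{"saddle":.062,"handle":.075,"lever_tip":.098,"core_center":.031,"jar":.012}.get(t,0))[:2].round(3).tolist()) for q in r])
```

```text
saddle scene [([328.0, 291.0], 0.56, [0.619, -0.147])]
saddle top [([364.0, 199.0], 0.63, [0.619, -0.129])]
handle scene [([296.0, 268.0], 0.93, [0.511, -0.13])]
handle top [([367.0, 237.0], 0.9, [0.522, -0.133])]
lever_tip scene [([364.0, 192.0], 0.49, [0.489, 0.274])]
lever_tip top [([199.0, 248.0], 0.64, [0.495, 0.263]), ([368.0, 240.0], 0.57, [0.512, -0.132])]
rest scene [([206.0, 311.0], 0.67, [0.367, -0.318])]
rest top [([440.0, 295.0], 0.88, [0.383, -0.323]), ([197.0, 254.0], 0.31, [0.491, 0.292])]
core scene [([180.0, 354.0], 0.93, [0.415, -0.458]), ([208.0, 309.0], 0.89, [0.365, -0.31]), ([144.0, 308.0], 0.81, [0.229, -0.395]), ([247.0, 353.0], 0.67, [0.542, -0.372])]
core top [([443.0, 296.0], 0.92, [0.38, -0.332]), ([454.0, 234.0], 0.91, [0.539, -0.367]), ([383.0, 303.0], 0.76, [0.365, -0.179]), ([492.0, 280.0], 0.71, [0.422, -0.458])]
core_center scene [([242.0, 276.0], 0.87, [0.38, -0.188]), ([247.0, 345.0], 0.84, [0.547, -0.373]), ([143.0, 298.0], 0.77, [0.228, -0.392]), ([176.0, 350.0], 0.69, [0.424, -0.471])]
core_center top [([380.0, 302.0], 0.86, [0.368, -0.168]), ([492.0, 280.0], 0.73, [0.42, -0.446]), ([471.0, 359.0], 0.58, [0.229, -0.384])]
tray scene [([339.0, 200.0], 0.88, [0.367, 0.333])]
tray top [([177.0, 304.0], 0.76, [0.364, 0.34]), ([310.0, 206.0], 0.63, [0.615, 0.005])]
jar scene [([358.0, 274.0], 0.76, [0.62, 0.009])]
jar top [([310.0, 207.0], 0.95, [0.61, 0.003]), ([366.0, 202.0], 0.43, [0.621, -0.14])]
card_box scene [([391.0, 331.0], 0.86, [0.788, -0.125])]
card_box top [([360.0, 145.0], 0.98, [0.778, -0.13]), ([441.0, 301.0], 0.47, [0.368, -0.325])]
dish scene []
dish top [([155.0, 196.0], 0.79, [0.641, 0.405])]
hammer scene [([429.0, 288.0], 0.58, [0.802, 0.073])]
hammer top [([280.0, 136.0], 0.87, [0.804, 0.084])]
```

View pics/scene0.png

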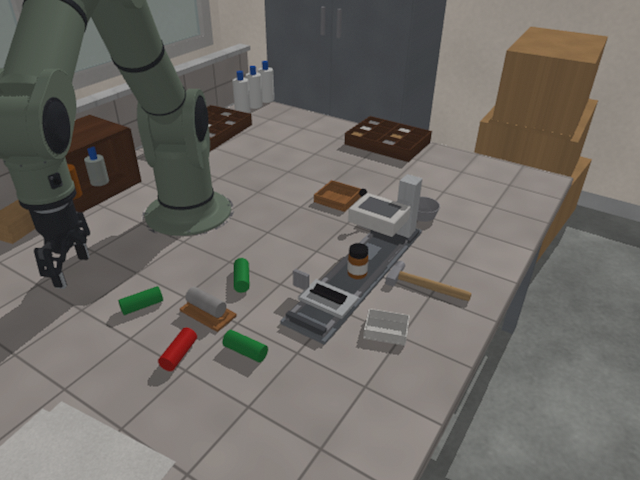

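View pics/top0.png

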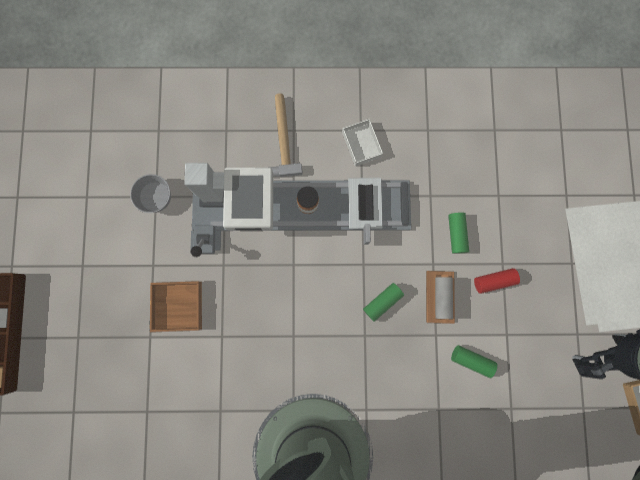

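The core candidates in top view are grey in the rest (443,297), green (458,233), green (383,301), green (474,361) and red (497,281). I choose the grey one. The jar is at (308,199), the tray at (176,306) and the lever ball at (197,251). I'll check these in a crop.

Run:
```python
from h import *
np.set_printoptions(precision=4,suppress=True)
C={n:imaging.capture(n) for n in("scene","top")}
im=C["top"]["color"]
cv2.imwrite("pics/crop1.png",np.vstack([cv2.resize(im[155:265,180:420],(800,366),interpolation=cv2.INTER_CUBIC),cv2.resize(im[260:340,360:640],(800,229),interpolation=cv2.INTER_CUBIC)]))
for t in["handle","lever_tip","saddle","jar","tray","core_center","track"]:
    a=spotter.spot_point(t,"scene");b=spotter.spot_point(t,"top")
    for p in a[:4]:
        for q in b[:4]:
            x,e=tri(C["scene"],p["centre"],C["top"],q["centre"])
            if e<.02: print(t,x,round(e,4),np.round(q["centre"]))
# tray: brown mask in top -> rect on rim height .03
hsv=cv2.cvtColor(im,cv2.COLOR_BGR2HSV)
for nm,(x0,y0,x1,y1) in{"tray":(140,270,212,342),"rest":(420,262,462,330)}.items():
    m=np.zeros(im.shape[:2],np.uint8);m[y0:y1,x0:x1]=(cv2.inRange(hsv,(5,90,60),(20,255,255)))[y0:y1,x0:x1]
    p=np.argwhere(m)[:,::-1].astype(np.float32);r=cv2.minAreaRect(p)
    print(nm,r,[onz(C["top"],q,.03 if nm=="tray" else .01)[:2] for q in cv2.boxPoints(r)])
for px in[(443,297)]: print(onz(C["top"],px,.045))
# core grey mask
m=np.zeros(im.shape[:2],np.uint8);m[262:330,428:460]=cv2.inRange(hsv,(0,0,80),(179,40,255))[262:330,428:460]
```

```text
handle [ 0.5161 -0.1301  0.084 ] 0.004 [366. 238.]
lever_tip [0.4893 0.2685 0.0992] 0.0068 [198. 252.]
saddle [ 0.6169 -0.134   0.0577] 0.0117 [364. 198.]
tray [ 0.3613  0.3462 -0.0106] 0.0071 [174. 304.]
core_center [ 0.4135 -0.4601  0.013 ] 0.009 [494. 281.]
core_center [ 0.375  -0.2039 -0.2092] 0.0098 [382. 300.]
core_center [ 0.2221 -0.3872  0.0177] 0.0079 [469. 360.]
core_center [ 0.3651 -0.1776  0.0214] 0.016 [382. 300.]
track [ 0.6139  0.035  -0.005 ] 0.0007 [298. 207.]
tray ((174.9570770263672, 306.1263427734375), (48.47633743286133, 51.44363784790039), 88.21009063720703) [array([0.4172, 0.4024]), array([0.4204, 0.2762]), array([0.303 , 0.2693]), array([0.2999, 0.3938])]
rest ((440.5, 296.5), (51.0, 27.0), 90.0) [array([ 0.4437, -0.2908]), array([ 0.4434, -0.3593]), array([ 0.3164, -0.3535]), array([ 0.3168, -0.2861])]
[ 0.3781 -0.3188  0.045 ]
```

View pics/crop1.png

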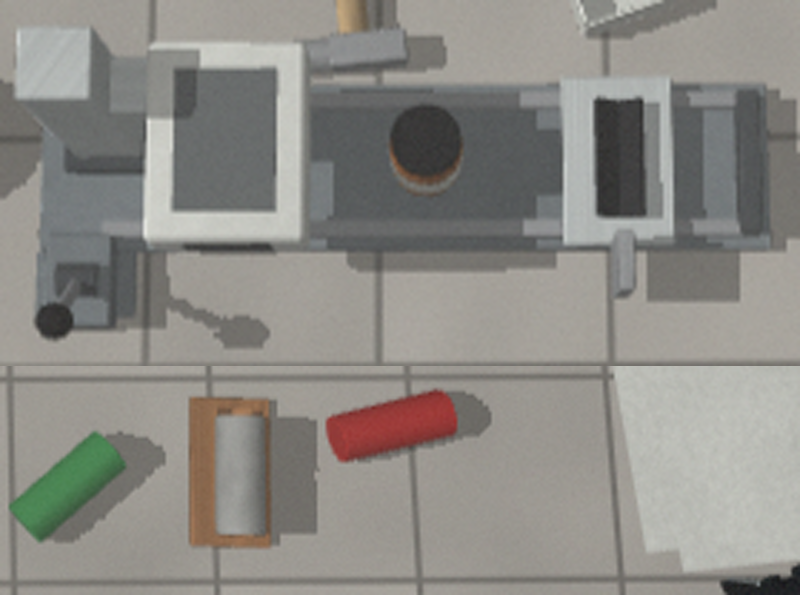

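Run:
```python
from h import *
np.set_printoptions(precision=4,suppress=True)
c=imaging.capture("top")
a=lambda u,v:(180+u/3.3333,155+v/3.327)
b=lambda u,v:(360+u/2.857,260+(v-366)/2.857)
for n,p,z in[("trackRB",a(770,248),.012),("trackRT",a(767,85),.012),("car",a(561,81),.034),("car",a(670,78),.034),("car",a(674,244),.034),("car",a(564,246),.034),("jar",a(426,142),.085),("ball",a(54,320),.098),("hand0",a(624,232),.075),("hand1",a(623,295),.075),
("headRT",a(309,45),.15),("headRB",a(303,243),.15),("headLT",a(148,45),.15),("headLB",a(145,243),.15),("colLT",a(17,28),.2),("colRB",a(90,98),.2),
("core",b(216,416),.045),("core",b(265,416),.045),("core",b(265,536),.045),("core",b(215,536),.045)]: print(n,onz(c,p,z)[:2])
s=env.get_state();print(R.from_quat(s["orientation"]).as_matrix())
```

```text
trackRB [ 0.5495 -0.2534]
trackRT [ 0.6778 -0.2553]
car [ 0.6757 -0.0935]
car [ 0.6778 -0.1766]
car [ 0.5495 -0.1765]
car [ 0.5483 -0.0938]
jar [0.6172 0.0092]
ball [0.4874 0.2707]
hand0 [ 0.5522 -0.1341]
hand1 [ 0.5061 -0.1324]
headRT [0.6711 0.0888]
headRB [0.5334 0.0919]
headLT [0.6714 0.1991]
headLB [0.5338 0.1983]
colLT [0.6687 0.2752]
colRB [0.6216 0.2265]
core [ 0.4255 -0.3027]
core [ 0.4253 -0.3448]
core [ 0.324  -0.3402]
core [ 0.3243 -0.2977]
[[ 0.9001  0.4356 -0.    ]
 [ 0.4356 -0.9001  0.    ]
 [ 0.     -0.     -1.    ]]
```

The crop confirms the grey core in the rest (crop 240,476), with the green and red look-alikes beside it. The jar cap is at (426,142), the handle blade at (624,265) and the ball at (54,320). I'll move above the jar first.

```bash
cat >> h.py <<'E'
def go(t,yaw=None,tilt=0.,n=1):
    "print shift in tool axes (mm) to world TCP t, turn vector (units) to yaw/tilt (deg)"
    s=env.get_state();r=R.from_quat(s["orientation"]);d=r.inv().apply(np.array(t)-s["eef_pos"])*1e3
    o="pos %s shift %s"%(s["eef_pos"].round(4),d.round(1))
    if yaw is not None:
        T=R.from_euler("z",yaw,degrees=True)*R.from_matrix(np.diag([1.,-1,-1]))*R.from_euler("y",tilt,degrees=True)
        o+=" turn %s"%((r.inv()*T).as_rotvec(degrees=True)/6).round(2)
    print(o,"F",s["wrist_force"].round(1),"w",round(s["width"],4),"ff",round(s["finger_force"],1),"t",round(s["time_s"],1),"j",s["joints"].round(2))
E
python3 -m jog '[10,-7,0,0,0,0,85, 18,-12,0,0,0,0,85, 23,-15,0,0,0,0,85, 23,-15,0,0,0,0,85, 23,-15,0,0,0,0,85, 23,-15,0,0,0,0,85, 23,-15,0,0,0,0,85, 23,-15,0,0,0,0,85]'
python3 -m jog '[26,-17,0,0,0,0,85, 26,-17,0,0,0,0,85, 26,-17,0,0,0,0,85, 26,-17,0,0,0,0,85, 26,-17,0,0,0,0,85, 26,-17,0,0,0,0,85, 26,-17,0,0,0,0,85, 26,-17,0,0,0,0,85]'
python3 -m jog '[26,-17,0,0,0,0,85, 26,-17,0,0,0,0,85, 26,-17,0,0,0,0,85, 26,-17,0,0,0,0,85, 20,-13,0,0,0,0,85, 14,-9,0,0,0,0,85, 0,0,0,0,0,0,85, 0,0,0,0,0,0,85]'
python3 - <<'E'
from h import *
go([.6145,.009,.245])
# jar via wrist camera
c=imaging.capture("wrist");cv2.imwrite("pics/w1.png",c["color"])
s=env.get_state()
def wz(px,z):
    K=c["K"];u=np.array([(px[0]-K[0][2])/K[0][0],(px[1]-K[1][2])/K[1][1]]);th=np.linalg.norm(u)
    d=np.r_[u/th*np.sin(th),np.cos(th)];T=np.array(c["T_tool_cam"]);r=R.from_quat(s["orientation"])
    o=s["eef_pos"]+r.apply(T[:3,3]);d=r.apply(T[:3,:3]@d);return o+d*(z-o[2])/d[2]
for t,z in[("jar",.012),("handle",.075),("saddle",.062)]:
    for q in spotter.spot_point(t,"wrist")[:2]: print(t,np.round(q["centre"]),q["confidence"],wz(q["centre"],z))
E
```

```text
time_s: 3.02
eef_pos: [0.3749, -0.3904, 0.2454]
orientation: [0.975, 0.224, 0.0, 0.0]
wrist_force: [0.3, -0.9, -0.0]
width: 0.0851
finger_force: 0.0
time_s: 3.68
eef_pos: [0.5027, -0.1771, 0.2455]
orientation: [0.975, 0.224, 0.0, 0.0]
wrist_force: [1.2, -0.6, 0.2]
width: 0.0852
finger_force: 0.0
time_s: 4.35
eef_pos: [0.5871, -0.0367, 0.2451]
orientation: [0.974, 0.224, -0.0, -0.0]
wrist_force: [-0.3, -1.0, 0.4]
width: 0.0849
finger_force: 0.0
pos [ 0.5871 -0.0367  0.2451] shift [ 44.7 -29.1   0.1] F [-0.3 -1.   0.4] w 0.0849 ff 0.0 t 4.3 j [ 0.1   0.47 -0.19  1.69  0.1   0.99 -1.25]
jar [295. 145.] 0.6 [0.61996909 0.00775745 0.012     ]
handle [386. 319.] 0.97 [ 0.51881302 -0.13736827  0.075     ]
saddle [436. 226.] 0.68 [ 0.61771924 -0.13751399  0.062     ]
```

```bash
cat >> h.py <<'E'
def wz(c,s,px,z):
    K=c["K"];u=np.array([(px[0]-K[0][2])/K[0][0],(px[1]-K[1][2])/K[1][1]]);th=np.linalg.norm(u)
    d=np.r_[u/th*np.sin(th),np.cos(th)];T=np.array(c["T_tool_cam"]);r=R.from_quat(s["orientation"])
    o=s["eef_pos"]+r.apply(T[:3,3]);d=r.apply(T[:3,:3]@d);return o+d*(z-o[2])/d[2]
E
python3 -m jog '[8,-5,0,0,0,0,85, 15,-9,0,0,0,0,85, 15,-10,0,0,0,0,85, 8,-5,0,0,0,0,85, 0,0,10,0,0,0,85, 0,0,20,0,0,0,85, 0,0,20,0,0,0,85, 0,0,20,0,0,0,85]'
python3 -m jog '[0,0,20,0,0,0,85, 0,0,20,0,0,0,85, 0,0,20,0,0,0,85, 0,0,20,0,0,0,85, 0,0,18,0,0,0,85, 0,0,14,0,0,0,85, 0,0,6,0,0,0,85, 0,0,0,0,0,0,85]'
python3 - <<'E'
from h import *
go([.616,.009,.057])
E
python3 -m jog '[0,0,0,0,0,0,70, 0,0,0,0,0,0,60, 0,0,0,0,0,0,50, 0,0,0,0,0,0,45, 0,0,0,0,0,0,45, 0,0,0,0,0,0,45, 0,0,0,0,0,0,45, 0,0,0,0,0,0,45]' 40
```

```text
time_s: 5.22
eef_pos: [0.6158, 0.0081, 0.1739]
orientation: [0.975, 0.223, -0.0, 0.0]
wrist_force: [0.6, -0.5, -0.3]
width: 0.0854
finger_force: 0.0
time_s: 5.88
eef_pos: [0.6152, 0.0081, 0.0559]
orientation: [0.975, 0.224, -0.001, -0.0]
wrist_force: [-0.1, 0.9, -0.5]
width: 0.085
finger_force: 0.0
pos [0.6152 0.0081 0.0559] shift [ 1.1 -0.5 -1.1] F [-0.1  0.9 -0.5] w 0.085 ff 0.0 t 5.9 j [ 0.    0.75 -0.16  1.74  0.18  0.66 -1.38]
time_s: 6.55
eef_pos: [0.6166, 0.0082, 0.0586]
orientation: [0.975, 0.223, 0.001, 0.0]
wrist_force: [-2.0, -0.4, 7.5]
width: 0.0529
finger_force: 41.2
```

```bash
python3 -m jog '[0,0,-3,0,0,0,45, 0,0,-8,0,0,0,45, 0,0,-14,0,0,0,45, 0,0,-18,0,0,0,45, 0,0,-20,0,0,0,45, 0,0,-18,0,0,0,45, 0,0,-12,0,0,0,45, 0,0,-5,0,0,0,45]'
python3 - <<'E'
from h import *
go([.45,.009,.15])
E
```

```text
time_s: 7.22
eef_pos: [0.6167, 0.0082, 0.1577]
orientation: [0.975, 0.223, 0.001, 0.0]
wrist_force: [0.6, -0.9, -1.4]
width: 0.053
finger_force: 42.2
pos [0.6167 0.0082 0.1577] shift [-149.7  -73.4    7.2] F [ 0.6 -0.9 -1.4] w 0.053 ff 42.2 t 7.2 j [ 0.02  0.61 -0.19  1.7   0.14  0.84 -1.35]
```

```bash
python3 -m jog '[-8,-4,0,0,0,0,45, -16,-8,0,0,0,0,45, -24,-12,0,0,0,0,45, -28,-13,0,0,0,0,45, -28,-13,0,0,0,0,45, -24,-12,0,0,0,0,45, -16,-8,0,0,0,0,45, -6,-3,0,0,0,0,45]'
python3 - <<'E'
from h import *
go([.361,.336,.12])
E
```

```text
time_s: 7.88
eef_pos: [0.4457, 0.0082, 0.1547]
orientation: [0.975, 0.224, -0.001, -0.0]
wrist_force: [0.9, -0.1, -1.5]
width: 0.0524
finger_force: 42.2
pos [0.4457 0.0082 0.1547] shift [  66.7 -331.9   34.7] F [ 0.9 -0.1 -1.5] w 0.0524 ff 42.2 t 7.9 j [ 0.02  0.39 -0.21  2.13  0.13  0.64 -1.41]
```

```bash
python3 -m jog '[2,-8,0,0,0,0,45, 4,-18,0,0,0,0,45, 5,-25,0,0,0,0,45, 5,-25,0,0,0,0,45, 5,-25,0,0,0,0,45, 5,-25,0,0,0,0,45, 5,-25,0,0,0,0,45, 5,-25,0,0,0,0,45]'
python3 -m jog '[5,-25,0,0,0,0,45, 5,-25,0,0,0,0,45, 5,-25,0,0,0,0,45, 5,-25,0,0,0,0,45, 5,-25,0,0,0,0,45, 4,-18,0,0,0,0,45, 2,-8,0,0,0,0,45, 0,0,0,0,0,0,45]'
python3 - <<'E'
from h import *
go([.361,.336,.08])
s=env.get_state();c=imaging.capture("wrist")
for q in spotter.spot_point("tray","wrist")[:2]: print(np.round(q["centre"]),q["confidence"],wz(c,s,q["centre"],0))
c=imaging.capture("top")
cv2.imwrite("pics/top2.png",cv2.resize(c["color"][220:360,100:300],(800,560)))
E
```

```text
time_s: 8.55
eef_pos: [0.4046, 0.1845, 0.1549]
orientation: [0.975, 0.224, -0.0, -0.0]
wrist_force: [-0.4, -0.2, -1.3]
width: 0.0527
finger_force: 42.2
time_s: 9.22
eef_pos: [0.3663, 0.3342, 0.1548]
orientation: [0.974, 0.225, -0.0, -0.0]
wrist_force: [-0.1, 0.4, -1.9]
width: 0.0526
finger_force: 42.3
pos [0.3663 0.3342 0.1548] shift [-3.9 -3.9 74.8] F [-0.1  0.4 -1.9] w 0.0526 ff 42.3 t 9.2 j [-0.66  0.46 -0.26  2.01  0.17  0.7  -2.14]
[315. 223.] 0.81 [0.35909737 0.33723116 0.        ]
```

View pics/top2.png

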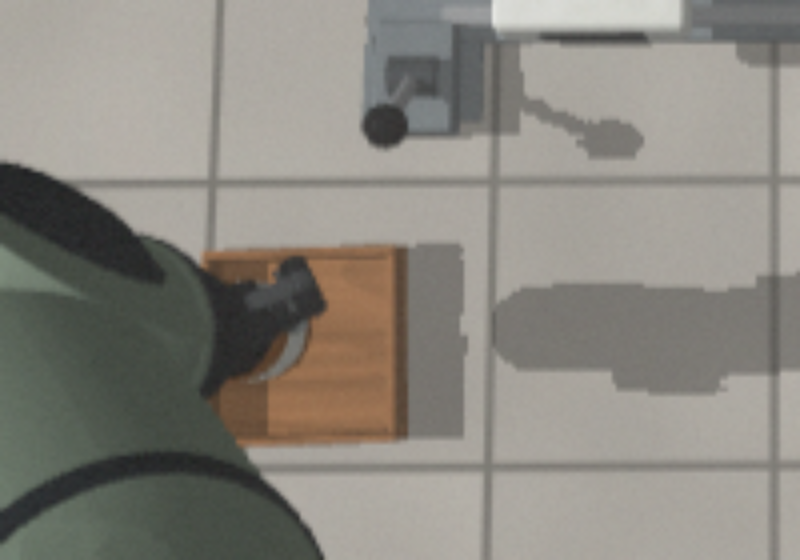

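The gripper holds the jar above the tray, which spans roughly (205–405, 248–440). The jar is close to centred, so I'll lower it.

```bash
python3 -m jog '[-2,-2,4,0,0,0,45, -2,-2,12,0,0,0,45, 0,0,18,0,0,0,45, 0,0,20,0,0,0,45, 0,0,18,0,0,0,45, 0,0,14,0,0,0,45, 0,0,7,0,0,0,45, 0,0,4,0,0,0,45]'
python3 -m jog '[0,0,2,0,0,0,45, 0,0,1.5,0,0,0,45, 0,0,1,0,0,0,45, 0,0,1,0,0,0,45, 0,0,0,0,0,0,45, 0,0,0,0,0,0,45, 0,0,0,0,0,0,45, 0,0,0,0,0,0,45]'
```

```text
time_s: 10.03
eef_pos: [0.3615, 0.3331, 0.0574]
orientation: [0.975, 0.223, -0.001, 0.0]
wrist_force: [-0.5, 0.2, -1.0]
width: 0.0525
finger_force: 42.3
time_s: 10.7
eef_pos: [0.3617, 0.334, 0.053]
orientation: [0.975, 0.223, 0.0, -0.0]
wrist_force: [1.0, -0.1, -2.9]
width: 0.0529
finger_force: 42.3
```

```bash
python3 -m jog '[0,0,0.5,0,0,0,45, 0,0,0.5,0,0,0,45, 0,0,0.5,0,0,0,45, 0,0,0.5,0,0,0,45, 0,0,0,0,0,0,45, 0,0,0,0,0,0,45, 0,0,0,0,0,0,45, 0,0,0,0,0,0,45]'
```

```text
time_s: 11.37
eef_pos: [0.3618, 0.3341, 0.0524]
orientation: [0.975, 0.223, 0.001, -0.0]
wrist_force: [-9.2, -7.7, 46.5]
width: 0.0525
finger_force: 46.6
```

```bash
python3 -m jog '[0,0,-1,0,0,0,45, 0,0,0,0,0,0,45, 0,0,0,0,0,0,56, 0,0,0,0,0,0,60, 0,0,0,0,0,0,64, 0,0,0,0,0,0,67, 0,0,0,0,0,0,67, 0,0,0,0,0,0,67]'
python3 - <<'E'
from h import *
go([.375,-.321,.2],0)
E
```

```text
time_s: 12.03
eef_pos: [0.3616, 0.3339, 0.0517]
orientation: [0.975, 0.223, -0.0, 0.0]
wrist_force: [0.9, 0.6, -0.5]
width: 0.0673
finger_force: 0.0
pos [0.3616 0.3339 0.0517] shift [-273.2  595.3 -148.2] turn [0.  0.  4.3] F [ 0.9  0.6 -0.5] w 0.0673 ff 0.0 t 12.0 j [-0.72  0.63 -0.19  2.07  0.26  0.46 -2.23]
```

```bash
python3 -m jog '[0,0,-5,0,0,0,67, 0,0,-12,0,0,0,67, 0,0,-25,0,0,0,75, 0,0,-35,0,0,0,85, 0,0,-38,0,0,0,85, 0,0,-35,0,0,0,85, 0,0,-25,0,0,0,85, -1,10,-10,0,0,0,85]'
python3 -m jog '[-3,20,0,0,0,0,85, -4,30,0,0,0,0,85, -4,32,0,0,0,0,85, -4,32,0,0,0,0,85, -4,32,0,0,0,0,85, -4,32,0,0,0,0,85, -4,32,0,0,0,0,85, -4,32,0,0,0,0,85]'
python3 -m jog '[-4,32,0,0,0,0,85, -4,32,0,0,0,0,85, -4,32,0,0,0,0,85, -10,27,0,0,0,0,85, -20,22,0,0,0,0,85, -20,22,0,0,0,0,85, -20,22,0,0,0,0,85, -20,22,0,0,0,0,85]'
python3 -m jog '[-20,22,0,0,0,0,85, -20,22,0,0,0,0,85, -20,22,0,0,0,0,85, -20,22,0,0,0,0.8,85, -10,15,0,0,0,0.9,85, 0,0,0,0,0,0.9,85, 0,0,0,0,0,0.9,85, 0,0,0,0,0,0.8,85]'
python3 - <<'E'
from h import *
go([.375,-.321,.15],0)
s=env.get_state();c=imaging.capture("wrist");cv2.imwrite("pics/w3.png",c["color"])
for t,z in[("core_center",.045),("rest",0)]:
  for q in spotter.spot_point(t,"wrist")[:4]: print(t,np.round(q["centre"]),q["confidence"],wz(c,s,q["centre"],z))
c=imaging.capture("scene");
for q in spotter.spot_point("jar","scene")[:2]:print(q,onz(c,q["centre"],.006))
E
```

```text
time_s: 12.7
eef_pos: [0.3652, 0.3265, 0.2409]
orientation: [0.975, 0.224, 0.002, -0.002]
wrist_force: [-1.3, 0.4, 0.1]
width: 0.0851
finger_force: 0.0
time_s: 13.37
eef_pos: [0.4427, 0.0916, 0.2373]
orientation: [0.975, 0.224, 0.0, -0.0]
wrist_force: [1.6, 0.5, 0.0]
width: 0.085
finger_force: 0.0
time_s: 14.03
eef_pos: [0.442, -0.1424, 0.2372]
orientation: [0.975, 0.224, 0.0, -0.0]
wrist_force: [1.2, 0.1, 0.3]
width: 0.0853
finger_force: 0.0
time_s: 14.7
eef_pos: [0.4048, -0.2731, 0.2371]
orientation: [1.0, -0.003, 0.0, -0.0]
wrist_force: [0.3, 0.7, -0.1]
width: 0.0848
finger_force: 0.0
pos [ 0.4048 -0.2731  0.2371] shift [-29.6  48.1  87.1] turn [-0.   -0.   -0.05] F [ 0.3  0.7 -0.1] w 0.0848 ff 0.0 t 14.7 j [ 0.39  0.32  0.1   1.96 -0.04  0.86 -1.06]
core_center [374. 234.] 0.97 [ 0.37815232 -0.32021503  0.045     ]
core_center [432.  56.] 0.93 [ 0.54042905 -0.36784538  0.045     ]
core_center [228. 238.] 0.63 [ 0.37421275 -0.18418793  0.045     ]
core_center [425. 354.] 0.63 [ 0.23875804 -0.38417981  0.045     ]
```

View pics/w3.png

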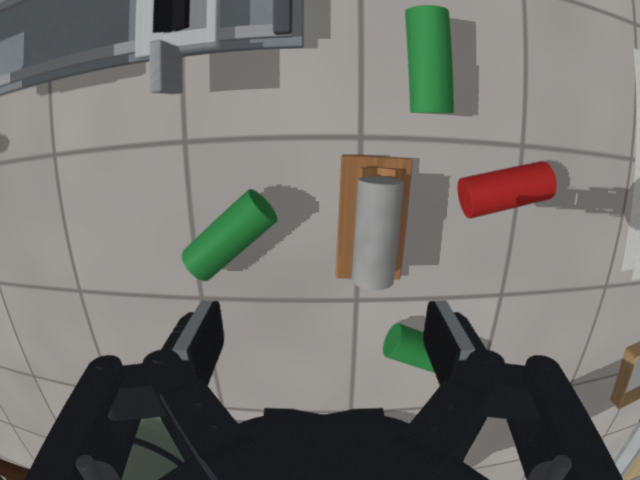

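The wrist view shows the grey core in the rest, centred near (377,233). The green and red look-alikes lie clear of it. I'll triangulate its height.

Run:
```python
from h import *
s=env.get_state();c=imaging.capture("wrist");t=imaging.capture("top")
for z in(.025,.03,.035,.04,.045,.05): print(z,wz(c,s,(376,233),z)[:2].round(4),onz(t,(444,298.5),z)[:2].round(4),"ends",wz(c,s,(380,178),z)[:2].round(4),wz(c,s,(374,285),z)[:2].round(4))
sc=imaging.capture("scene");cv2.imwrite("pics/sc2.png",sc["color"])
print([(q["centre"],q["confidence"]) for q in spotter.boxes_of("jar","scene")[:2]],[(q["centre"],q["confidence"],onz(t,q["centre"],.05)) for q in spotter.boxes_of("jar","top")[:2]])
for q in spotter.spot_point("core_center","scene"):print(q)
print(spotter.boxes_of("core","scene"))
```

```text
0.025 [ 0.3732 -0.3247] [ 0.3745 -0.3267] ends [ 0.4274 -0.3261] [ 0.3169 -0.3259]
0.03 [ 0.3749 -0.324 ] [ 0.3745 -0.3253] ends [ 0.4282 -0.3254] [ 0.3194 -0.3251]
0.035 [ 0.3766 -0.3232] [ 0.3745 -0.3239] ends [ 0.4291 -0.3246] [ 0.3219 -0.3243]
0.04 [ 0.3782 -0.3224] [ 0.3745 -0.3225] ends [ 0.43   -0.3238] [ 0.3244 -0.3235]
0.045 [ 0.3799 -0.3217] [ 0.3745 -0.3211] ends [ 0.4309 -0.323 ] [ 0.3269 -0.3227]
0.05 [ 0.3816 -0.3209] [ 0.3745 -0.3197] ends [ 0.4318 -0.3222] [ 0.3294 -0.322 ]
[([338.9, 188.2], 0.93)] [([173.8, 306.1], 0.64, array([0.36000809, 0.33248624, 0.05      ]))]
{'centre': [246.6, 345.2], 'confidence': 0.95}
{'centre': [239.2, 277.7], 'confidence': 0.86}
{'centre': [142.7, 300.2], 'confidence': 0.76}
{'centre': [205.7, 303.0], 'confidence': 0.75}
{'centre': [175.5, 347.6], 'confidence': 0.65}
[{'centre': [203.2, 303.1], 'confidence': 0.97}, {'centre': [174.9, 349.3], 'confidence': 0.92}, {'centre': [139.5, 300.4], 'confidence': 0.74}, {'centre': [238.4, 275.5], 'confidence': 0.66}, {'centre': [378.4, 212.9], 'confidence': 0.66}, {'centre': [245.2, 347.2], 'confidence': 0.56}]
```

```bash
python3 -m jog '[-4,8,5,0,0,-0.05,85, -8,14,10,0,0,0,85, -9,14,20,0,0,0,85, -8,14,28,0,0,0,85, 0,0,28,0,0,0,85, 0,0,24,0,0,0,85, 0,0,14,0,0,0,85, 0,0,6,0,0,0,85]'
python3 - <<'E'
from h import *
go([.3755,-.323,.037],0)
E
```

```text
time_s: 15.97
eef_pos: [0.3756, -0.3225, 0.0998]
orientation: [1.0, 0.003, -0.001, -0.001]
wrist_force: [-0.4, 0.2, 0.6]
width: 0.0847
finger_force: 0.0
pos [ 0.3756 -0.3225  0.0998] shift [ 0.1  0.6 62.8] turn [-0.02  0.02  0.06] F [-0.4  0.2  0.6] w 0.0847 ff 0.0 t 16.0 j [ 0.53  0.55  0.08  2.06 -0.08  0.54 -0.89]
```

```bash
python3 -m jog '[0,0,8,0,0,0,85, 0,0,14,0,0,0,85, 0,0,14,0,0,0,85, 0,0,12,0,0,0,85, 0,0,8,0,0,0,85, 0,0,5,0,0,0,85, 0,0,2,0,0,0,75, 0,0,0,0,0,0,65]'
python3 -m jog '[0,0,0,0,0,0,50, 0,0,0,0,0,0,40, 0,0,0,0,0,0,35, 0,0,0,0,0,0,35, 0,0,0,0,0,0,35, 0,0,0,0,0,0,35, 0,0,0,0,0,0,35, 0,0,0,0,0,0,35]' 60
```

```text
time_s: 16.63
eef_pos: [0.3765, -0.3231, 0.0389]
orientation: [1.0, 0.003, 0.0, 0.0]
wrist_force: [-0.3, 1.0, -0.2]
width: 0.0661
finger_force: 0.0
time_s: 17.3
eef_pos: [0.3766, -0.3229, 0.0398]
orientation: [1.0, 0.003, 0.0, -0.0]
wrist_force: [-1.2, 5.2, 17.2]
width: 0.0403
finger_force: 58.2
```

```bash
python3 -m jog '[0,0,-3,0,0,0,35, 0,0,-8,0,0,0,35, 0,0,-16,0,0,0,35, 0,0,-24,0,0,0,35, 0,0,-28,0,0,0,35, 0,0,-28,0,0,0,35, 8,-4,-22,0,0,0,35, 16,-10,-10,0,0,0,35]'
python3 -m jog '[20,-16,0,0,0,0,35, 20,-16,0,0,0,0,35, 20,-16,0,0,0,0,35, 18,-16,0,0,0,0,35, 14,-12,0,0,0,0,35, 8,-8,0,0,0,0,35, 4,-4,0,0,0,0,35, 0,0,0,0,0,0,35]'
python3 - <<'E'
from h import *
go([.614,-.135,.1],0)
import os
t=imaging.capture("top")
for k in range(2):
  s=env.get_state();c=imaging.capture("wrist")
  for n,z in[("saddle",.062),("handle",.075),("track",0)]:
    for q in spotter.spot_point(n,"wrist")[:2]: print(n,np.round(q["centre"]),round(q["confidence"],2),wz(c,s,q["centre"],z).round(4))
cv2.imwrite("pics/w4.png",c["color"])
E
```

```text
time_s: 17.97
eef_pos: [0.3996, -0.3106, 0.1814]
orientation: [1.0, 0.001, 0.001, 0.001]
wrist_force: [0.4, -1.2, -3.3]
width: 0.0403
finger_force: 60.7
time_s: 18.63
eef_pos: [0.504, -0.2197, 0.178]
orientation: [1.0, 0.003, 0.0, -0.0]
wrist_force: [0.2, -0.6, -3.5]
width: 0.0404
finger_force: 60.7
pos [ 0.504  -0.2197  0.178 ] shift [110.5 -84.   78. ] turn [-0.   -0.    0.06] F [ 0.2 -0.6 -3.5] w 0.0404 ff 60.7 t 18.6 j [ 0.23  0.49  0.1   1.87 -0.06  0.79 -1.2 ]
saddle [198.  72.] 0.65 [ 0.6156 -0.1371  0.062 ]
handle [196. 214.] 0.92 [ 0.5202 -0.1354  0.075 ]
track [ 64. 102.] 0.89 [0.6135 0.0277 0.    ]
saddle [198.  70.] 0.68 [ 0.6165 -0.1383  0.062 ]
handle [197. 215.] 0.72 [ 0.5196 -0.1371  0.075 ]
track [66. 99.] 0.74 [0.6161 0.0251 0.    ]
```

View pics/w4.png

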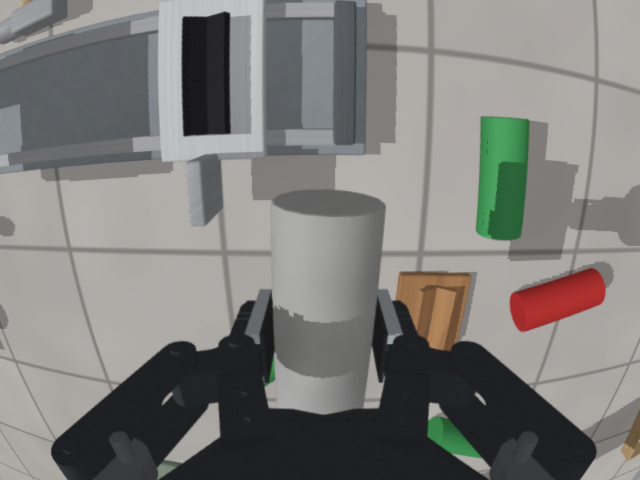

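The wrist view shows the core held centrally at (328,300). The empty black V saddle is at (205,75), the handle blade at (197,190).

```bash
python3 -m jog '[6,-4,0,0,0,0.06,35, 14,-10,0,0,0,0,35, 20,-15,0,0,0,0,35, 22,-17,0,0,0,0,35, 22,-17,0,0,0,0,35, 16,-12,0,0,0,0,35, 9,-6,0,0,0,0,35, 3,-2,0,0,0,0,35]'
python3 -m jog '[0,0,6,0,0,0,35, 0,0,12,0,0,0,35, 0,0,18,0,0,0,35, 0,0,20,0,0,0,35, 0,0,18,0,0,0,35, 0,0,12,0,0,0,35, 0,0,8,0,0,0,35, 0,0,4,0,0,0,35]'
python3 - <<'E'
from h import *
go([.616,-.1365,.066],0)
E
```

```text
time_s: 19.75
eef_pos: [0.6176, -0.1348, 0.1774]
orientation: [1.0, 0.001, 0.0, -0.0]
wrist_force: [0.1, -0.4, -3.2]
width: 0.0399
finger_force: 60.6
time_s: 20.42
eef_pos: [0.615, -0.1379, 0.0785]
orientation: [1.0, -0.001, -0.001, 0.0]
wrist_force: [-0.1, -0.1, -3.1]
width: 0.0402
finger_force: 60.6
pos [ 0.615  -0.1379  0.0785] shift [ 1.  -1.4 12.5] turn [ 0.    0.01 -0.01] F [-0.1 -0.1 -3.1] w 0.0402 ff 60.6 t 20.4 j [ 0.08  0.74  0.08  1.7  -0.08  0.7  -1.38]
```

```bash
python3 -m jog '[1,-1,4,0,0,0,35, 0,0,3,0,0,0,35, 0,0,2,0,0,0,35, 0,0,1.5,0,0,0,35, 0,0,0,0,0,0,35, 0,0,0,0,0,0,35, 0,0,0,0,0,0,35, 0,0,0,0,0,0,35]'
```

```text
time_s: 21.08
eef_pos: [0.6169, -0.1364, 0.0696]
orientation: [1.0, -0.0, 0.0, 0.0]
wrist_force: [-0.6, 0.5, -2.2]
width: 0.0407
finger_force: 60.6
```

```bash
python3 -m jog '[0,0,1,0,0,0,35, 0,0,1,0,0,0,35, 0,0,1,0,0,0,35, 0,0,0,0,0,0,35, 0,0,0,0,0,0,35, 0,0,0,0,0,0,35, 0,0,0,0,0,0,35, 0,0,0,0,0,0,35]'
```

```text
time_s: 21.75
eef_pos: [0.6168, -0.1363, 0.0663]
orientation: [1.0, -0.0, 0.0, -0.0]
wrist_force: [-0.6, -0.1, -2.9]
width: 0.0402
finger_force: 60.6
```

```bash
python3 -m jog '[0,0,0.7,0,0,0,35, 0,0,0.6,0,0,0,35, 0,0,0.6,0,0,0,35, 0,0,0,0,0,0,35, 0,0,0,0,0,0,35, 0,0,0,0,0,0,35, 0,0,0,0,0,0,35, 0,0,0,0,0,0,35]'
```

```text
time_s: 22.42
eef_pos: [0.6168, -0.1363, 0.0646]
orientation: [1.0, -0.0, 0.0, -0.0]
wrist_force: [-3.2, 0.9, 5.4]
width: 0.0403
finger_force: 61.4
```

```bash
python3 -m jog '[0,0,0,0,0,0,41, 0,0,0,0,0,0,44, 0,0,0,0,0,0,50, 0,0,0,0,0,0,56, 0,0,0,0,0,0,60, 0,0,0,0,0,0,60, 0,0,-4,0,0,0,60, 0,0,-10,0,0,0,60]'
python3 -m jog '[0,0,-20,0,0,0,60, 0,0,-28,0,0,0,60, 0,0,-28,0,0,0,60, -10,0,-20,0,0,0,60, -20,0,-10,0,0,0,55, -30,0,0,0,0,0,50, -30,0,0,0,0,0,50, -15,0,0,0,0,0,50]'
python3 -m jog '[0,0,0,0,0.5,0,50, 0,0,0,0,0.9,0,50, 0,0,0,0,0.9,0,50, 0,0,0,0,0.9,0,50, 0,0,0,0,0.9,0,50, 0,0,0,0,0.9,0,50, 0,0,0,0,0.8,0,50, 0,0,0,0,0,0,50]'
python3 - <<'E'
from h import *
go([.477,-.1365,.1255],0,35)
s=env.get_state();c=imaging.capture("wrist");cv2.imwrite("pics/w5.png",c["color"])
for n,z in[("core_center",.062),("handle",.075)]:
    for q in spotter.spot_point(n,"wrist")[:3]: print(n,np.round(q["centre"]),round(q["confidence"],2),wz(c,s,q["centre"],z).round(4))
E
```

```text
time_s: 23.08
eef_pos: [0.6162, -0.1362, 0.0778]
orientation: [1.0, -0.0, -0.001, -0.0]
wrist_force: [0.7, 0.2, -0.6]
width: 0.0603
finger_force: 0.0
time_s: 23.75
eef_pos: [0.5089, -0.1365, 0.1855]
orientation: [1.0, -0.001, -0.0, 0.0]
wrist_force: [-0.6, 0.3, 0.3]
width: 0.0498
finger_force: 0.0
time_s: 24.42
eef_pos: [0.5086, -0.1323, 0.1854]
orientation: [0.975, 0.001, 0.221, -0.009]
wrist_force: [0.0, -0.4, 0.1]
width: 0.05
finger_force: 0.0
pos [ 0.5086 -0.1323  0.1854] shift [-54.3   5.1  40.3] turn [-0.18  1.58 -0.03] F [ 0.  -0.4  0.1] w 0.05 ff 0.0 t 24.4 j [ 0.24  0.32 -0.04  2.25 -0.61  0.17 -0.79]
core_center [573. 260.] 0.89 [ 0.5387 -0.3448  0.062 ]
core_center [332. 158.] 0.57 [ 0.6193 -0.1362  0.062 ]
core_center [172. 185.] 0.49 [ 0.5995 -0.007   0.062 ]
handle [330. 286.] 0.87 [ 0.5221 -0.1356  0.075 ]
```

View pics/w5.png

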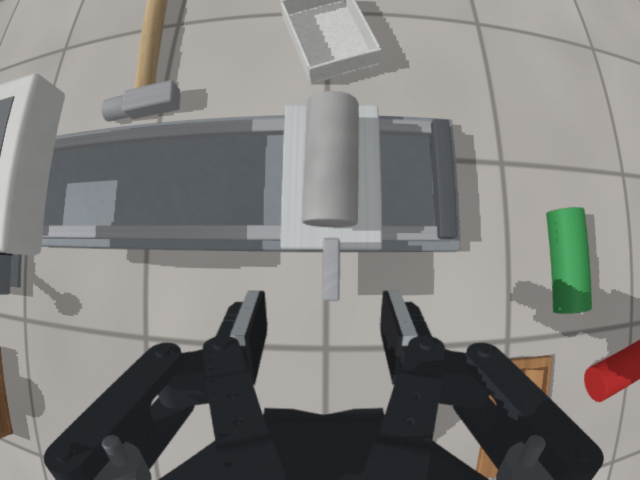

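The core lies centred in the V saddle at (331,158) and the handle is at (331,270). Joint 6 has hit its lower limit, so this wrist branch can't tilt any further. I'll raise, untilt, and flip the wrist by turning about the forearm axis, so that only joint 5 moves.

```bash
python3 -m jog '[0,0,-15,0,0,0,50, 0,0,-20,0,-0.5,0,50, 0,0,-20,0,-0.7,0,50, 0,0,-15,0,-0.7,0,50, 0,0,0,0,-0.7,0,50, 0,0,0,0,-0.4,0,50, 0,0,0,0,0,0,50, 0,0,0,0,0,0,50]'
python3 - <<'E'
from h import *
np.set_printoptions(precision=3,suppress=True)
go([.523,-.1365,.060],0,10)
s=env.get_state();j=s["joints"];r=R.from_quat(s["orientation"])
p=j[1]+j[3];az=-j[0]
F=np.array([np.sin(p)*np.cos(az),np.sin(p)*np.sin(az),np.cos(p)])
a=r.inv().apply(F);print("F in tool",a,"angle",np.arccos(a[2]),"j6",j[5],"pitch",np.degrees(p),"TCPr",np.hypot(*s["eef_pos"][:2]))
for L in(.30,.33,.36):
    q=R.from_rotvec(-a*np.radians(6));c=np.array([0,0,-L]);print(L,"shift",(c-q.apply(c))*1e3,"turn",-a)
    print(" wrist",s["eef_pos"]-L*r.as_matrix()[:,2],"fk r",.527*np.sin(j[1])+.433*np.sin(p),"z-h",.527*np.cos(j[1])+.433*np.cos(p))
E
```

```text
time_s: 25.23
eef_pos: [0.4852, -0.1323, 0.2409]
orientation: [0.997, 0.005, 0.077, -0.009]
wrist_force: [-0.7, -0.1, -0.2]
width: 0.0499
finger_force: 0.0
pos [ 0.485 -0.132  0.241] shift [  9.6   7.6 184.4] turn [-0.17  0.2   0.08] F [-0.7 -0.1 -0.2] w 0.0499 ff 0.0 t 25.2 j [-0.11  0.28  0.35  2.04 -0.23  0.7  -1.17]
F in tool [ 0.611 -0.063  0.789] angle 0.6613518455276238 j6 0.6985101442511346 pitch 133.2387772249804 TCPr 0.5029224561840924
0.3 shift [ 2.771 19.076 -0.62 ] turn [-0.611  0.063 -0.789]
 wrist [ 0.439 -0.138  0.537] fk r 0.4618248181165002 z-h 0.20963961934672048
0.33 shift [ 3.049 20.984 -0.682] turn [-0.611  0.063 -0.789]
 wrist [ 0.435 -0.138  0.567] fk r 0.4618248181165002 z-h 0.20963961934672048
0.36 shift [ 3.326 22.891 -0.744] turn [-0.611  0.063 -0.789]
 wrist [ 0.43  -0.139  0.597] fk r 0.4618248181165002 z-h 0.20963961934672048
```

```bash
python3 -m jog '[-5,0,10,0,0,0,50, -5,0,20,0,0.4,0,50, -5,0,20,0,0.4,0,50, -5,0,10,0,0.2,0,50, 0,0,0,0,0,0,50, 0,0,0,0,0,0,50, 0,0,0,0,0,0,50, 0,0,0,0,0,0,50]'
cat > f.py <<'E'
from h import *
np.set_printoptions(precision=3,suppress=True)
go([.522,-.1365,.060],180,-30)
s=env.get_state();j=s["joints"];r=R.from_quat(s["orientation"])
F=(R.from_euler("z",-j[0])*R.from_euler("y",j[1])*R.from_euler("z",-j[2])*R.from_euler("y",j[3])).apply([0,0,1])
F2=(R.from_euler("z",-j[0])*R.from_euler("y",j[1])*R.from_euler("z",j[2])*R.from_euler("y",j[3])).apply([0,0,1])
for f in(F,F2):
    a=r.inv().apply(f);print("F in tool",a,"angle",np.arccos(a[2]),"j6",j[5])
    q=R.from_rotvec(-a*np.radians(6));c=np.array([0,0,-.31]);print("shift",(c-q.apply(c))*1e3,"turn",-a)
E
python3 f.py
```

```text
time_s: 25.9
eef_pos: [0.4769, -0.1313, 0.1794]
orientation: [0.992, 0.004, 0.129, -0.01]
wrist_force: [0.2, 0.1, -0.5]
width: 0.05
finger_force: 0.0
pos [ 0.477 -0.131  0.179] shift [ 12.9   7.9 126.8] turn [ -3.94  -0.31 -29.71] F [ 0.2  0.1 -0.5] w 0.05 ff 0.0 t 25.9 j [-0.    0.33  0.24  2.2  -0.4   0.4  -1.  ]
F in tool [0.325 0.21  0.922] angle 0.3971171579986533 j6 0.3971171579986542
shift [-6.293 10.855 -0.254] turn [-0.325 -0.21  -0.922]
F in tool [ 0.327 -0.169  0.93 ] angle 0.3768804745987542 j6 0.3971171579986542
shift [ 6.004 10.32  -0.23 ] turn [-0.327  0.169 -0.93 ]
```

```bash
python3 -m jog '[-3,5,0,-0.16,-0.1,-0.46,50, -6.3,10.8,-0.3,-0.32,-0.21,-0.92,50, -6.3,10.8,-0.3,-0.32,-0.21,-0.92,50, -6.3,10.8,-0.3,-0.32,-0.21,-0.92,50, -6.3,10.8,-0.3,-0.32,-0.21,-0.92,50, -6.3,10.8,-0.3,-0.32,-0.21,-0.92,50, -6.3,10.8,-0.3,-0.32,-0.21,-0.92,50, -6.3,10.8,-0.3,-0.32,-0.21,-0.92,50]'
python3 f.py
```

```text
time_s: 26.57
eef_pos: [0.4562, -0.2201, 0.1861]
orientation: [0.926, 0.34, 0.043, 0.16]
wrist_force: [0.1, 0.5, 0.0]
width: 0.0502
finger_force: 0.0
pos [ 0.456 -0.22   0.186] shift [107.7 -60.5 109.5] turn [ -4.84   1.62 -22.19] F [0.1 0.5 0. ] w 0.0502 ff 0.0 t 26.6 j [-0.18  0.36  0.45  2.21  0.18  0.37 -0.79]
F in tool [0.254 0.252 0.934] angle 0.3659442575203148 j6 0.3659442575203153
shift [-7.759  8.635 -0.217] turn [-0.254 -0.252 -0.934]
F in tool [ 0.607 -0.324  0.725] angle 0.7593348356263759 j6 0.3659442575203153
shift [11.252 19.281 -0.805] turn [-0.607  0.324 -0.725]
```

```bash
python3 -m jog '[-7.8,8.6,-0.2,-0.25,-0.25,-0.93,50, -7.8,8.6,-0.2,-0.25,-0.25,-0.93,50, -7.8,8.6,-0.2,-0.25,-0.25,-0.93,50, -7.8,8.6,-0.2,-0.25,-0.25,-0.93,50, -7.8,8.6,-0.2,-0.25,-0.25,-0.93,50, -7.8,8.6,-0.2,-0.25,-0.25,-0.93,50, -7.8,8.6,-0.2,-0.25,-0.25,-0.93,50, -7.8,8.6,-0.2,-0.25,-0.25,-0.93,50]'
python3 f.py
```

```text
time_s: 27.23
eef_pos: [0.4784, -0.298, 0.2261]
orientation: [0.706, 0.641, -0.08, 0.291]
wrist_force: [-0.0, 0.1, 0.3]
width: 0.0502
finger_force: 0.0
pos [ 0.478 -0.298  0.226] shift [226.5 -11.4  64.2] turn [ -5.55   2.46 -14.1 ] F [-0.   0.1  0.3] w 0.0502 ff 0.0 t 27.2 j [-0.37  0.41  0.72  2.22  0.78  0.26 -0.57]
F in tool [0.139 0.216 0.966] angle 0.2602533086923601 j6 0.2602533086923617
shift [-6.782  4.869 -0.112] turn [-0.139 -0.216 -0.966]
F in tool [ 0.919 -0.159  0.361] angle 1.2010553005545357 j6 0.2602533086923617
shift [ 5.72  29.673 -1.476] turn [-0.919  0.159 -0.361]
```

```bash
python3 -m jog '[-9,0.8,-0.1,-0.01,-0.29,-0.95,50, -9,0.8,-0.1,-0.01,-0.29,-0.95,50, -9,0.8,-0.1,-0.01,-0.29,-0.95,50, -9,0.8,-0.1,-0.02,-0.29,-0.95,50, -9,0.8,-0.1,-0.02,-0.29,-0.95,50, -9,0.8,-0.1,-0.02,-0.29,-0.95,50, -9,0.8,-0.1,-0.02,-0.29,-0.95,50, -9,0.8,-0.1,-0.02,-0.29,-0.95,50]'
python3 f.py
```

```text
time_s: 27.9
eef_pos: [0.4939, -0.3482, 0.2724]
orientation: [0.387, 0.825, -0.265, 0.315]
wrist_force: [0.5, 0.7, 0.1]
width: 0.0497
finger_force: 0.0
pos [ 0.494 -0.348  0.272] shift [239.6 182.5   5.1] turn [-7.09  1.8  -6.07] F [0.5 0.7 0.1] w 0.0497 ff 0.0 t 27.9 j [-0.54  0.52  0.97  2.23  1.48  0.21 -0.48]
F in tool [0.097 0.184 0.978] angle 0.20953781289347712 j6 0.2095378128934784
shift [-5.806  3.441 -0.073] turn [-0.097 -0.184 -0.978]
F in tool [0.961 0.277 0.004] angle 1.5669422523347631 j6 0.2095378128934784
shift [-8.97  31.137 -1.698] turn [-0.961 -0.277 -0.004]
```

```bash
cat > k.py <<'E'
from h import *
from scipy.optimize import least_squares
np.set_printoptions(precision=3,suppress=True)
lo=np.array([-2.91,-.3,-1.5,.17,-1.26,.16,-2.52]);hi=np.array([2.91,2.13,1.42,2.43,4.41,1.93,2.52])
def rots(j):
    S=[-1,1,-1,1,-1,1,-1];o=[R.identity()]
    for k in range(7): o.append(o[-1]*R.from_euler("zyzyzyz"[k],S[k]*j[k]))
    return o
def fk(j,P):
    o=rots(j);h,a,b,t=P[:4];ez=np.array([0,0,1.])
    return np.array([0,0,h])+o[2].apply(a*ez)+o[4].apply(b*ez)+o[7].apply(t*ez),o[7]
D=[([1.0498,.522,-.0363,1.6,.0212,1.0211,-.1128],[.2721,-.5623,.2447]),([0,.75,-.16,1.74,.18,.66,-1.38],[.6152,.0081,.0559]),([.02,.39,-.21,2.13,.13,.64,-1.41],[.4457,.0082,.1547]),([.24,.32,-.04,2.25,-.61,.17,-.79],[.5086,-.1323,.1854]),([-.11,.28,.35,2.04,-.23,.70,-1.17],[.4852,-.1323,.2409]),([-.18,.36,.45,2.21,.18,.37,-.79],[.4562,-.2201,.1861]),([-.37,.41,.72,2.22,.78,.26,-.57],[.4784,-.298,.2261]),([-.54,.52,.97,2.23,1.48,.21,-.48],[.4939,-.3482,.2724])]
f=least_squares(lambda P:np.ravel([fk(j,P)[0]-x for j,x in D]),[.34,.53,.43,.33]);P=f.x
s=env.get_state();jc=s["joints"]
off=fk(jc,P)[1].inv()*R.from_quat(s["orientation"])
def ik(t,yaw,tilt,seed):
    T=R.from_euler("z",yaw,degrees=True)*R.from_matrix(np.diag([1.,-1,-1]))*R.from_euler("y",tilt,degrees=True)
    def e(j):
        p,r=fk(j,P);return np.r_[(p-t)*10,(T.inv()*r*off).as_rotvec()*3,(j-seed)*.01]
    r=least_squares(e,np.clip(seed,lo+.01,hi-.01),bounds=(lo+.005,hi-.005));p,q=fk(r.x,P)
    return r.x,np.linalg.norm(p-t)*1e3,np.degrees((T.inv()*q*off).magnitude())
E
cat > k1.py <<'E'
from k import *
print("P",P,"res",np.abs(f.fun).max(),"off",off.as_rotvec(degrees=True),"j",jc)
for yaw,tl,seed in[(180,-30,np.array([0,.6,0,2.3,3.1,.4,-1.4])),(180,-30,jc),(0,30,np.array([0,.6,0,2.3,3.1,.4,1.7]))]:
    for t in([.482,-.1365,.129],[.5215,-.1365,.060],[.5215,0,.06],[.5215,.145,.06]):
        x,e,a=ik(np.array(t),yaw,tl,seed);seed=x;print(yaw,t,x,"err",round(e,1),round(a,2))
E
python3 k1.py
```

```text
P [0.416 0.489 0.438 0.361] res 0.060822013905707004 off [ 0. -0. 90.] j [-0.536  0.516  0.971  2.229  1.483  0.21  -0.484]
180 [0.482, -0.1365, 0.129] [ 0.735  0.453 -0.355  2.418  3.496  0.193 -1.485] err 0.0 0.0
180 [0.5215, -0.1365, 0.06] [ 0.56   0.663 -0.207  2.328  3.396  0.331 -1.405] err 0.0 0.0
180 [0.5215, 0, 0.06] [ 0.105  0.645 -0.12   2.39   2.999  0.418 -1.397] err 0.0 0.0
180 [0.5215, 0.145, 0.06] [-0.378  0.653 -0.028  2.321  2.548  0.383 -1.355] err 0.0 0.0
180 [0.482, -0.1365, 0.129] [ 1.025  0.534 -0.699  2.418  2.635  0.208 -0.569] err 0.0 0.01
180 [0.5215, -0.1365, 0.06] [ 0.919  0.769 -0.632  2.328  2.665  0.365 -0.545] err 0.0 0.0
180 [0.5215, 0, 0.06] [ 0.599  0.788 -0.697  2.39   2.429  0.593 -0.645] err 0.0 0.0
180 [0.5215, 0.145, 0.06] [ 0.247  0.839 -0.773  2.321  2.134  0.77  -0.696] err 0.0 0.0
0 [0.482, -0.1365, 0.129] [ 0.725  0.452 -0.344  2.418  3.519  0.195  1.633] err 0.0 0.0
0 [0.5215, -0.1365, 0.06] [ 0.549  0.662 -0.195  2.328  3.415  0.333  1.714] err 0.0 0.0
0 [0.5215, 0, 0.06] [ 0.092  0.644 -0.105  2.39   3.016  0.417  1.724] err 0.0 0.0
0 [0.5215, 0.145, 0.06] [-0.395  0.653 -0.009  2.321  2.568  0.377  1.762] err 0.0 0.0
```

```bash
python3 - <<'E'
s=open("k.py").read()
s=s.replace("o=rots(j);h,a,b,t=P[:4];ez=np.array([0,0,1.])","o=rots(j);h,a,b,t,y1,x2,y2,x3,y3,xt,yt,x0=P")
s=s.replace("np.array([0,0,h])+o[2].apply(a*ez)+o[4].apply(b*ez)+o[7].apply(t*ez)","np.array([0,0,h])+o[1].apply([x0,y1,0])+o[2].apply([0,0,a])+o[3].apply([x2,y2,0])+o[4].apply([-x2,0,b])+o[5].apply([x3,y3,0])+o[6].apply([xt,0,0])+o[7].apply([0,0,t])")
s=s.replace("[.34,.53,.43,.33])","[.34,.53,.43,.33]+[0]*8)").replace("np.ravel([fk(j,P)[0]-x for j,x in D])","np.r_[np.ravel([fk(j,P)[0]-x for j,x in D]),np.array(P[4:])*.02]")
s=s.replace('s=env.get_state();jc=s["joints"]','s=env.get_state();jc=s["joints"]').replace("D=[","D=[([.53,.55,.08,2.06,-.08,.54,-.89],[.3756,-.3225,.0998]),([-.72,.63,-.19,2.07,.26,.46,-2.23],[.3616,.3339,.0517]),([0,.33,.24,2.2,-.4,.4,-1.0],[.4769,-.1313,.1794]),")
open("k.py","w").write(s)
E
python3 k1.py; python3 -c "
from k import *
for (j,x),e in zip(D,f.fun.reshape(-1)[:33].reshape(-1,3)): print(x,e*1e3)"
```

```text
P [ 0.325  0.524  0.417  0.317 -0.019  0.003 -0.038  0.002 -0.001 -0.004
  0.    -0.002] res 0.0028545258244589977 off [ 0. -0. 90.] j [-0.536  0.516  0.971  2.229  1.483  0.21  -0.484]
180 [0.482, -0.1365, 0.129] [ 0.423  0.43  -0.223  2.394  3.295  0.185 -1.486] err 0.0 0.0
180 [0.5215, -0.1365, 0.06] [ 0.329  0.631 -0.144  2.329  3.241  0.325 -1.439] err 0.0 0.0
180 [0.5215, 0, 0.06] [-0.114  0.62  -0.05   2.394  2.879  0.404 -1.448] err 0.0 0.0
180 [0.5215, 0.145, 0.06] [-0.583  0.64   0.078  2.332  2.499  0.355 -1.441] err 0.0 0.0
180 [0.482, -0.1365, 0.129] [ 0.705  0.468 -0.563  2.385  2.521  0.201 -0.673] err 0.0 0.01
180 [0.5215, -0.1365, 0.06] [ 0.66   0.682 -0.557  2.316  2.561  0.354 -0.669] err 0.0 0.0
180 [0.5215, 0, 0.06] [ 0.339  0.68  -0.612  2.377  2.3    0.547 -0.752] err 0.0 0.0
180 [0.5215, 0.145, 0.06] [ 0.01   0.712 -0.672  2.309  1.984  0.691 -0.764] err 0.0 0.0
0 [0.482, -0.1365, 0.129] [ 0.415  0.43  -0.214  2.394  3.314  0.187  1.635] err 0.0 0.0
0 [0.5215, -0.1365, 0.06] [ 0.321  0.631 -0.133  2.329  3.258  0.327  1.684] err 0.0 0.0
0 [0.5215, 0, 0.06] [-0.124  0.621 -0.037  2.394  2.896  0.403  1.674] err 0.0 0.0
0 [0.5215, 0.145, 0.06] [-0.595  0.641  0.093  2.333  2.519  0.35   1.678] err 0.0 0.0
[0.3756, -0.3225, 0.0998] [-2.273  0.997 -2.649]
[0.3616, 0.3339, 0.0517] [1.715 0.914 1.761]
[0.4769, -0.1313, 0.1794] [-0.708 -1.924  0.456]
[0.2721, -0.5623, 0.2447] [-0.303  1.72  -1.297]
[0.6152, 0.0081, 0.0559] [2.008 0.21  2.746]
[0.4457, 0.0082, 0.1547] [-0.075  0.575 -0.905]
[0.5086, -0.1323, 0.1854] [0.978 0.379 0.88 ]
[0.4852, -0.1323, 0.2409] [ 2.125 -0.838  1.66 ]
[0.4562, -0.2201, 0.1861] [-1.398  2.756 -2.855]
[0.4784, -0.298, 0.2261] [-2.058 -1.814  0.63 ]
[0.4939, -0.3482, 0.2724] [ 1.489  0.586 -0.427]
```

```bash
cat > k2.py <<'E'
from k import *
from scipy.linalg import logm,expm
import sys
def M(j):
    p,r=fk(j,P);T=np.eye(4);T[:3,:3]=(r*off).as_matrix();T[:3,3]=p;return T
def plan(t,yaw,tilt,seed,n):
    x,e,a=ik(np.array(t),yaw,tilt,seed);print("goal",x,e,a)
    T0=M(jc);T0[:3,3]=s["eef_pos"]
    for k in range(1,n+1):
        T=M(jc+(x-jc)*k/n);X=np.real(logm(np.linalg.inv(T0)@T))/8;E=expm(X)
        print("row x8: shift",E[:3,3]*1e3,"turn",R.from_matrix(E[:3,:3]).as_rotvec(degrees=True)/6,"->",T[:3,3],"j",jc+(x-jc)*k/n);T0=T
E
python3 - <<'E'
from k2 import *
plan([.5215,-.1365,.135],180,-30,np.array([.33,.6,-.14,2.3,3.2,.3,-1.44]),4)
E
```

```text
goal [ 0.219  0.447 -0.01   2.311  3.801  0.165 -2.039] 0.03354349512052332 0.012066268661972447
row x8: shift [4.014 5.503 3.103] turn [-0.169  0.043 -0.217] -> [ 0.517 -0.322  0.224] j [-0.347  0.499  0.726  2.25   2.062  0.198 -0.873]
row x8: shift [4.261 7.431 1.762] turn [-0.228  0.053 -0.19 ] -> [ 0.533 -0.271  0.18 ] j [-0.159  0.482  0.481  2.27   2.642  0.187 -1.261]
row x8: shift [3.822 8.312 0.599] turn [-0.252  0.053 -0.176] -> [ 0.535 -0.204  0.149] j [ 0.03   0.464  0.236  2.291  3.221  0.176 -1.65 ]
row x8: shift [ 3.036  8.286 -0.361] turn [-0.24   0.045 -0.182] -> [ 0.521 -0.136  0.135] j [ 0.219  0.447 -0.01   2.311  3.801  0.165 -2.039]
```

Run:
```python
from k2 import *
plan([.5215,-.1365,.105],180,-33,np.array([.33,.6,-.14,2.35,3.2,.3,-1.44]),3)
for tl in(-30,-32,-33):
  for t in([.5215,-.1365,.06],[.5215,0,.06]): print(tl,ik(np.array(t),180,tl,np.array([.33,.6,-.14,2.3,3.2,.3,-1.44])))
```

```text
goal [ 0.378  0.532 -0.193  2.352  3.252  0.298 -1.446] 0.0004910415266780273 0.00019982235067951432
row x8: shift [8.3   5.655 5.56 ] turn [-0.165  0.099 -0.328] -> [ 0.501 -0.319  0.186] j [-0.231  0.521  0.583  2.27   2.072  0.239 -0.805]
row x8: shift [ 5.756 10.547  2.695] turn [-0.313  0.037 -0.253] -> [ 0.514 -0.245  0.122] j [ 0.073  0.526  0.195  2.311  2.662  0.269 -1.125]
row x8: shift [ 1.693 13.756 -0.232] turn [-0.399 -0.051 -0.203] -> [ 0.522 -0.136  0.105] j [ 0.378  0.532 -0.193  2.352  3.252  0.298 -1.446]
-30 (array([ 0.336,  0.631, -0.153,  2.328,  3.228,  0.324, -1.423]), np.float64(0.00018609165709579644), np.float64(6.243945024224375e-05))
-30 (array([-0.106,  0.62 , -0.059,  2.394,  2.868,  0.405, -1.435]), np.float64(0.0023961375132366095), np.float64(0.0010198133662389641))
-32 (array([ 0.346,  0.641, -0.157,  2.35 ,  3.235,  0.39 , -1.421]), np.float64(0.0004407370800341005), np.float64(0.00014774339013640564))
-32 (array([-0.087,  0.631, -0.087,  2.416,  2.861,  0.476, -1.427]), np.float64(0.0023885090757287584), np.float64(0.0009738211318973261))
-33 (array([ 0.35 ,  0.647, -0.159,  2.361,  3.238,  0.423, -1.42 ]), np.float64(0.0005778574573059238), np.float64(0.00019478832229856348))
-33 (array([-0.024,  0.638, -0.167,  2.425,  2.793,  0.518, -1.345]), np.float64(0.020210125555292172), np.float64(0.0036159929444763432))
```

```bash
python3 -m jog '[8.3,5.7,5.6,-0.16,0.1,-0.33,50, 8.3,5.7,5.6,-0.16,0.1,-0.33,50, 8.3,5.7,5.6,-0.16,0.1,-0.33,50, 8.3,5.7,5.6,-0.16,0.1,-0.33,50, 8.3,5.7,5.6,-0.17,0.1,-0.33,50, 8.3,5.7,5.6,-0.17,0.1,-0.33,50, 8.3,5.7,5.6,-0.17,0.1,-0.33,50, 8.3,5.7,5.6,-0.17,0.1,-0.33,50]'
python3 - <<'E'
from k2 import *
print(s["eef_pos"],jc)
plan([.5215,-.1365,.115],180,-33,np.array([.33,.6,-.14,2.35,3.2,.3,-1.44]),2)
E
```

```text
time_s: 28.57
eef_pos: [0.5019, -0.3182, 0.1851]
orientation: [0.259, 0.899, -0.23, 0.267]
wrist_force: [-0.0, -0.2, -0.4]
width: 0.0499
finger_force: 0.0
[ 0.502 -0.318  0.185] [-0.213  0.516  0.557  2.268  2.043  0.249 -0.775]
goal [ 0.387  0.507 -0.203  2.349  3.255  0.269 -1.452] 0.0006827592967512091 0.00025713603846064367
row x8: shift [ 5.255 10.735  2.081] turn [-0.325  0.033 -0.246] -> [ 0.517 -0.242  0.128] j [ 0.087  0.511  0.177  2.309  2.649  0.259 -1.113]
row x8: shift [ 1.694 13.212 -0.723] turn [-0.386 -0.042 -0.211] -> [ 0.522 -0.136  0.115] j [ 0.387  0.507 -0.203  2.349  3.255  0.269 -1.452]
```

Tracking well, so I'll continue.

```bash
python3 -m jog '[5.2,10.7,2.1,-0.32,0.03,-0.25,50, 5.2,10.7,2.1,-0.32,0.03,-0.25,50, 5.2,10.7,2.1,-0.32,0.03,-0.25,50, 5.2,10.7,2.1,-0.33,0.03,-0.25,50, 5.3,10.7,2.1,-0.33,0.03,-0.25,50, 5.3,10.7,2.1,-0.33,0.03,-0.25,50, 5.3,10.7,2.1,-0.33,0.03,-0.25,50, 5.3,10.7,2.1,-0.33,0.03,-0.24,50]'
python3 -m jog '[1.7,13.2,-0.7,-0.38,-0.04,-0.21,50, 1.7,13.2,-0.7,-0.38,-0.04,-0.21,50, 1.7,13.2,-0.7,-0.39,-0.04,-0.21,50, 1.7,13.2,-0.7,-0.39,-0.04,-0.21,50, 1.7,13.2,-0.7,-0.39,-0.04,-0.21,50, 1.7,13.2,-0.7,-0.39,-0.04,-0.21,50, 1.7,13.2,-0.7,-0.39,-0.04,-0.21,50, 1.7,13.2,-0.7,-0.38,-0.04,-0.21,50]'
python3 -c "
from h import *
go([.5215,-.1365,.06],180,-31.5)
s=env.get_state();c=imaging.capture('wrist');cv2.imwrite('pics/w6.png',c['color'])
for n,z in[('handle',.075),('core_center',.062)]:
    for q in spotter.spot_point(n,'wrist')[:2]: print(n,np.round(q['centre']),round(q['confidence'],2),wz(c,s,q['centre'],z).round(4))"
```

```text
time_s: 29.23
eef_pos: [0.5169, -0.242, 0.128]
orientation: [0.129, 0.947, -0.129, 0.264]
wrist_force: [0.2, 0.6, -0.1]
width: 0.0503
finger_force: 0.0
time_s: 29.9
eef_pos: [0.5214, -0.1369, 0.115]
orientation: [-0.001, 0.959, 0.0, 0.284]
wrist_force: [0.8, -0.0, -0.4]
width: 0.0497
finger_force: 0.0
pos [ 0.5214 -0.1369  0.115 ] shift [29.9  0.4 46.2] turn [0.01 0.26 0.01] F [ 0.8 -0.  -0.4] w 0.0497 ff 0.0 t 29.9 j [ 0.55  0.53 -0.41  2.34  2.88  0.27 -1.05]
handle [326. 245.] 0.95 [ 0.5221 -0.136   0.075 ]
core_center [326. 312.] 0.97 [ 0.6183 -0.1354  0.062 ]
core_center [ 23. 199.] 0.87 [ 0.4986 -0.3077  0.062 ]
```

View pics/w6.png

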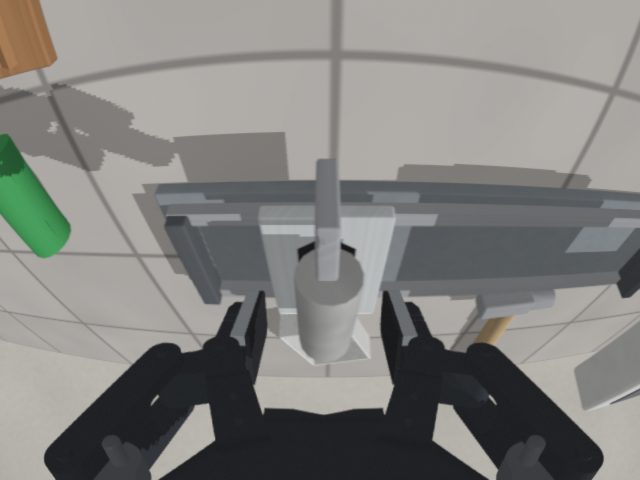

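The handle blade is centred between the fingers at (326,215), with the core beyond it at (328,310). I'll descend and grip.

```bash
python3 -m jog '[2,0,3,0,0.06,0,50, 5,0,8,0,0.1,0,50, 6,0,9,0,0.1,0,50, 6,0,9,0,0,0,50, 5,0,8,0,0,0,50, 4,0,6,0,0,0,50, 2,0,3,0,0,0,50, 0,0,0,0,0,0,50]'
python3 -m jog '[0,0,0,0,0,0,35, 0,0,0,0,0,0,22, 0,0,0,0,0,0,12, 0,0,0,0,0,0,6, 0,0,0,0,0,0,6, 0,0,0,0,0,0,6, 0,0,0,0,0,0,6, 0,0,0,0,0,0,6]' 60
python3 -c "
from h import *
go([.5215,.14,.06],180,-31.5)"
```

```text
time_s: 30.72
eef_pos: [0.5185, -0.137, 0.0579]
orientation: [0.0, 0.963, 0.0, 0.269]
wrist_force: [-0.0, -0.3, 0.0]
width: 0.0497
finger_force: 0.0
time_s: 31.38
eef_pos: [0.5189, -0.1372, 0.0597]
orientation: [0.0, 0.963, 0.0, 0.27]
wrist_force: [-3.0, 0.4, 5.9]
width: 0.011
finger_force: 58.4
pos [ 0.5189 -0.1372  0.0597] shift [ -2.2 277.2   1.1] turn [-0.   -0.03 -0.01] F [-3.   0.4  5.9] w 0.011 ff 58.4 t 31.4 j [ 0.52  0.66 -0.39  2.34  2.88  0.37 -1.03]
```

```bash
python3 -m jog '[0,2,0,0,0,0,6, 0,4,0,0,0,0,6, 0,6,0,0,0,0,6, 0,8,0,0,0,0,6, 0,9,0,0,0,0,6, 0,10,0,0,0,0,6, 0,10,0,0,0,0,6, 0,10,0,0,0,0,6]'
python3 -m jog '[0,10,0,0,0,0,6, 0,10,0,0,0,0,6, 0,10,0,0,0,0,6, 0,10,0,0,0,0,6, 0,10,0,0,0,0,6, 0,10,0,0,0,0,6, 0,10,0,0,0,0,6, 0,10,0,0,0,0,6]'
python3 -c "
from h import *
go([.5189,.14,.06],180,-31.3)"
```

```text
time_s: 32.05
eef_pos: [0.5189, -0.0785, 0.0597]
orientation: [0.001, 0.963, -0.0, 0.27]
wrist_force: [-2.3, -3.6, 3.8]
width: 0.0109
finger_force: 58.6
time_s: 32.72
eef_pos: [0.519, 0.0016, 0.0597]
orientation: [0.001, 0.963, -0.0, 0.27]
wrist_force: [-2.1, -3.3, 3.7]
width: 0.0109
finger_force: 58.6
pos [0.519  0.0016 0.0597] shift [  0.2 138.4  -0.4] turn [-0.01  0.01 -0.01] F [-2.1 -3.3  3.7] w 0.0109 ff 58.6 t 32.7 j [ 0.12  0.65 -0.37  2.4   2.55  0.51 -1.08]
```

```bash
python3 -m jog '[0,10,0,0,0,0,6, 0,10,0,0,0,0,6, 0,10,0,0,0,0,6, 0,10,0,0,0,0,6, 0,10,0,0,0,0,6, 0,10,0,0,0,0,6, 0,10,0,0,0,0,6, 0,10,0,0,0,0,6]'
python3 -m jog '[0,9,0,0,0,0,6, 0,8,0,0,0,0,6, 0,8,0,0,0,0,6, 0,7,0,0,0,0,6, 0,6,0,0,0,0,6, 0,5,0,0,0,0,6, 0,4,0,0,0,0,6, 0,3,0,0,0,0,6]'
```

```text
time_s: 33.38
eef_pos: [0.519, 0.0817, 0.0597]
orientation: [0.001, 0.963, -0.0, 0.27]
wrist_force: [-1.9, -3.9, 2.3]
width: 0.0106
finger_force: 58.4
time_s: 34.05
eef_pos: [0.5191, 0.1321, 0.0598]
orientation: [0.0, 0.963, 0.0, 0.27]
wrist_force: [-3.9, -3.4, 7.0]
width: 0.011
finger_force: 58.9
```

```bash
python3 -m jog '[0,1.5,0,0,0,0,6, 0,1.5,0,0,0,0,6, 0,1.5,0,0,0,0,6, 0,1.5,0,0,0,0,6, 0,1,0,0,0,0,6, 0,1,0,0,0,0,6, 0,1,0,0,0,0,6, 0,0,0,0,0,0,6]'
```

```text
time_s: 34.72
eef_pos: [0.5191, 0.1408, 0.0597]
orientation: [0.0, 0.963, 0.0, 0.27]
wrist_force: [-3.3, -1.3, 5.3]
width: 0.0109
finger_force: 58.8
```

```bash
python3 -m jog '[0,0.7,0,0,0,0,6, 0,0.7,0,0,0,0,6, 0,0.7,0,0,0,0,6, 0,0.7,0,0,0,0,6, 0,0,0,0,0,0,6, 0,0,0,0,0,0,6, 0,0,0,0,0,0,6, 0,0,0,0,0,0,6]'
```

```text
time_s: 35.38
eef_pos: [0.5191, 0.1435, 0.0597]
orientation: [0.001, 0.963, 0.0, 0.27]
wrist_force: [-4.0, -2.1, 5.9]
width: 0.0108
finger_force: 58.9
```

```bash
python3 -m jog '[0,0.4,0,0,0,0,6, 0,0.4,0,0,0,0,6, 0,0.4,0,0,0,0,6, 0,0.4,0,0,0,0,6, 0,0,0,0,0,0,6, 0,0,0,0,0,0,6, 0,0,0,0,0,0,6, 0,0,0,0,0,0,6]'
```

```text
time_s: 36.05
eef_pos: [0.5191, 0.1451, 0.0597]
orientation: [0.001, 0.963, 0.0, 0.27]
wrist_force: [-3.1, -2.0, 6.9]
width: 0.0111
finger_force: 58.9
```

```bash
python3 -m jog '[0,0.4,0,0,0,0,6, 0,0.4,0,0,0,0,6, 0,0.4,0,0,0,0,6, 0,0.4,0,0,0,0,6, 0,0.2,0,0,0,0,6, 0,0,0,0,0,0,6, 0,0,0,0,0,0,6, 0,0,0,0,0,0,6]'
```

```text
time_s: 36.72
eef_pos: [0.5191, 0.1459, 0.0597]
orientation: [0.001, 0.963, -0.001, 0.27]
wrist_force: [-4.2, -8.0, 7.6]
width: 0.0108
finger_force: 59.3
```

```bash
python3 -m jog '[0,0.4,0,0,0,0,6, 0,0.4,0,0,0,0,6, 0,0.4,0,0,0,0,6, 0,0.4,0,0,0,0,6, 0,0,0,0,0,0,6, 0,0,0,0,0,0,6, 0,0,0,0,0,0,6, 0,0,0,0,0,0,6]'
```

```text
time_s: 37.38
eef_pos: [0.5191, 0.146, 0.0597]
orientation: [0.002, 0.963, -0.002, 0.27]
wrist_force: [-5.6, -15.2, 11.2]
width: 0.0108
finger_force: 60.0
```

The carriage is against the stop: the force has risen to 15 N and y is steady at 0.146. I'll let go and retreat.

```bash
python3 -m jog '[0,-1,0,0,0,0,6, 0,-0.8,0,0,0,0,6, 0,0,0,0,0,0,12, 0,0,0,0,0,0,18, 0,0,0,0,0,0,25, 0,0,0,0,0,0,32, 0,0,0,0,0,0,40, 0,0,0,0,0,0,40]'
python3 -m jog '[0,0,-3,0,0,0,40, 0,0,-8,0,0,0,40, 0,0,-14,0,0,0,40, 0,0,-18,0,0,0,40, 0,0,-18,0,0,0,40, 0,0,-15,0,0,0,40, 0,0,-8,0,0,0,40, 0,0,-3,0,0,0,20]'
python3 - <<'E'
from k import *
go([.43,.2705,.137],180,-31.3)
c=imaging.capture("top")
for n,z in[("lever_tip",.098),("handle",.075)]: print(n,[(np.round(q["centre"]),round(q["confidence"],2),onz(c,q["centre"],z)[:2]) for q in spotter.spot_point(n,"top")[:2]])
w=imaging.capture("wrist");print(np.array(w["T_tool_cam"])[:3,3])
print([(q["centre"],q["confidence"],wz(w,s,q["centre"],.098)) for q in spotter.spot_point("lever_tip","wrist")[:2]])
print([(q["centre"],q["confidence"],wz(w,s,q["centre"],.075)) for q in spotter.spot_point("handle","wrist")[:2]])
cv2.imwrite("pics/w7.png",w["color"])
seed=jc
for yaw in(180,):
  for t in([.43,.2705,.137],[.43,.2705,.094],[.499,.2705,.104],[.537,.2705,.094]):
    x,e,a=ik(np.array(t),yaw,-31.3,seed);seed=x;print(yaw,t,x,round(e,1),round(a,2))
E
```

```text
time_s: 38.05
eef_pos: [0.519, 0.147, 0.0594]
orientation: [0.0, 0.963, 0.0, 0.27]
wrist_force: [0.5, 0.5, -0.7]
width: 0.04
finger_force: 0.0
time_s: 38.72
eef_pos: [0.4733, 0.1471, 0.1353]
orientation: [0.0, 0.963, 0.001, 0.271]
wrist_force: [0.1, -0.3, 0.1]
width: 0.0293
finger_force: 0.0
pos [0.473 0.147 0.135] shift [ 36.2 123.4 -23.8] turn [ 0.01  0.02 -0.01] F [ 0.1 -0.3  0.1] w 0.0293 ff 0.0 t 38.7 j [-0.37  0.42 -0.29  2.42  1.9   0.45 -0.88]
lever_tip [(array([196., 248.]), 0.64, array([0.494, 0.272]))]
handle [(array([250., 239.]), 0.56, array([0.519, 0.15 ]))]
[ 0.081 -0.    -0.128]
[([542.0, 263.4], 0.67, array([0.487, 0.269, 0.098]))]
[([627.8, 19.3], 0.27, array([0.355, 0.269, 0.075]))]
180 [0.43, 0.2705, 0.137] [-0.613  0.457 -0.403  2.328  1.532  0.61  -0.788] 0.0 0.0
180 [0.43, 0.2705, 0.094] [-0.601  0.568 -0.424  2.343  1.714  0.658 -0.978] 0.0 0.0
180 [0.499, 0.2705, 0.104] [-0.528  0.578 -0.357  2.218  1.654  0.572 -0.765] 0.0 0.0
180 [0.537, 0.2705, 0.094] [-0.496  0.623 -0.327  2.146  1.661  0.542 -0.704] 0.0 0.0
```

View pics/w7.png

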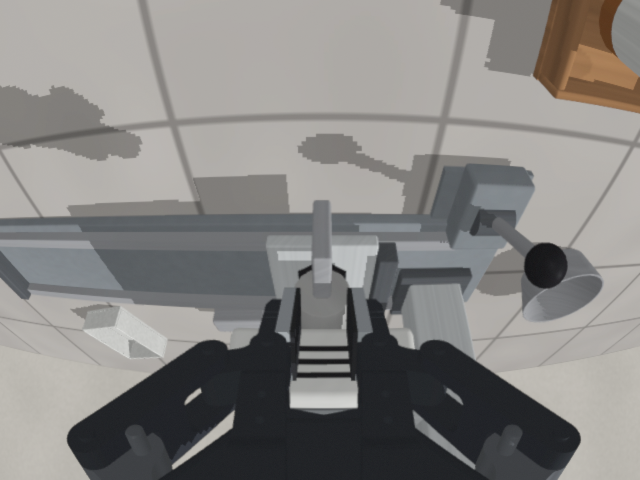

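The carriage plate edge (378,260) is against the stop block (385,275). The black ball is at (545,265). I'll move to the lever's robot side with the fingers closed.

```bash
python3 -m jog '[0,8,0,0,0,0,0, 2,16,-1,0,0,0,0, 5,20,-3,0,0,0,0, 6,22,-4,0,0,0,0, 7,22,-5,0,0,0,0, 7,19,-5,0,0,0,0, 6,11,-4,0,0,0,0, 3,5,-2,0,0,0,0]'
python3 -c "
from h import *
go([.43,.2695,.094],180,-31.3)"
```

```text
time_s: 39.68
eef_pos: [0.4298, 0.2715, 0.135]
orientation: [-0.0, 0.963, 0.001, 0.269]
wrist_force: [0.3, 0.0, -0.0]
width: -0.0003
finger_force: 0.0
pos [0.4298 0.2715 0.135 ] shift [21.1 -2.  35.1] turn [ 0.01 -0.01  0.01] F [ 0.3  0.  -0. ] w -0.0003 ff 0.0 t 39.7 j [-0.66  0.46 -0.36  2.32  1.53  0.59 -0.8 ]
```

```bash
python3 -m jog '[1,0,2,0,0,0,0, 3,-1,5,0,0,0,0, 4,-1,7,0,0,0,0, 5,0,8,0,0,0,0, 4,0,7,0,0,0,0, 3,0,4,0,0,0,0, 1,0,2,0,0,0,0, 0,0,0,0,0,0,0]'
python3 -m jog '[-4,0,2.5,0,0,0,0, -5,0,3,0,0,0,0, -6,0,3.6,0,0,0,0, -6,0,3.6,0,0,0,0, -6,0,3.6,0,0,0,0, -7,0,2,0,0,0,0, -7,0,2,0,0,0,0, -7,0,2.2,0,0,0,0]'
python3 -c "
from h import *
go([.499,.2695,.104],180,-31.3)
c=imaging.capture('top')
print([(np.round(q['centre']),round(q['confidence'],2),onz(c,q['centre'],.105)[:2]) for q in spotter.spot_point('lever_tip','top')[:2]])"
```

```text
time_s: 40.35
eef_pos: [0.431, 0.267, 0.0942]
orientation: [0.001, 0.963, -0.0, 0.269]
wrist_force: [0.4, 0.8, 0.1]
width: -0.0002
finger_force: 0.0
time_s: 41.02
eef_pos: [0.4844, 0.2677, 0.1006]
orientation: [0.0, 0.963, 0.0, 0.27]
wrist_force: [-0.8, 0.5, -0.2]
width: -0.0001
finger_force: 0.5
pos [0.4844 0.2677 0.1006] shift [-14.2   1.8   4.7] turn [ 0.    0.   -0.01] F [-0.8  0.5 -0.2] w -0.0001 ff 0.5 t 41.0 j [-0.6   0.57 -0.3   2.25  1.69  0.56 -0.84]
[(array([194., 240.]), 0.48, array([0.51407821, 0.27398396]))]
```

```bash
python3 -m jog '[-6,0.2,2.6,0,0,0,0, -6,0.2,3,0,0,0,0, -5.5,0.2,3.5,0,0,0,0, -5,0.2,3.5,0,0,0,0, -5,0.2,4,0,0,0,0, -5,0.2,4,0,0,0,0, -4,0.2,3.5,0,0,0,0, -3,0,3,0,0,0,0]'
python3 -c "
from h import *
go([.537,.2695,.094],180,-31.3)
c=imaging.capture('top')
print([(np.round(q['centre']),round(q['confidence'],2),onz(c,q['centre'],.1)[:2]) for q in spotter.spot_point('lever_tip','top')[:2]])"
```

```text
time_s: 41.78
eef_pos: [0.5321, 0.2689, 0.0976]
orientation: [0.001, 0.963, 0.0, 0.27]
wrist_force: [-1.2, -1.7, -0.9]
width: 0.0001
finger_force: 0.5
pos [0.5321 0.2689 0.0976] shift [-2.4  0.6  5.6] turn [-0.   -0.   -0.01] F [-1.2 -1.7 -0.9] w 0.0001 ff 0.5 t 41.8 j [-0.56  0.61 -0.26  2.16  1.65  0.51 -0.72]
[(array([196., 217.]), 0.5, array([0.56898818, 0.27351507]))]
```

```bash
python3 -m jog '[-2,0,1.6,0,0,0,0, -2,0,1.6,0,0,0,0, -1.5,0,1.2,0,0,0,0, -1,0,0.6,0,0,0,0, 0,0,0,0,0,0,0, 0,0,0,0,0,0,0, 0,0,0,0,0,0,0, 0,0,0,0,0,0,0]'
```

```text
time_s: 42.55
eef_pos: [0.5388, 0.269, 0.0962]
orientation: [0.0, 0.963, 0.0, 0.269]
wrist_force: [-5.4, -0.7, -9.2]
width: -0.0
finger_force: 4.6
```

```bash
python3 -m jog '[-1,0,0.6,0,0,0,0, -1,0,0.6,0,0,0,0, -1,0,0.6,0,0,0,0, 0,0,0,0,0,0,0, 0,0,0,0,0,0,0, 0,0,0,0,0,0,0, 0,0,0,0,0,0,0, 0,0,0,0,0,0,0]'
```

```text
time_s: 43.22
eef_pos: [0.5398, 0.2692, 0.0955]
orientation: [-0.001, 0.964, 0.0, 0.267]
wrist_force: [-29.7, -3.1, 4.9]
width: -0.0001
finger_force: 12.0
```

The lever is hard against its far stop at 30 N. I'll retreat and check everything.

```bash
python3 -m jog '[3,0,-2,0,0,0,0, 8,0,-6,0,0,0,0, 10,0,-12,0,0,0,0, 10,0,-18,0,0,0,0, 10,0,-20,0,0,0,0, 5,0,-20,0,0,0,0, 0,0,-14,0,0,0,0, 0,0,-6,0,0,0,0]'
python3 - <<'E'
from h import *
go([.4,.2,.2])
c={n:imaging.capture(n) for n in("top","scene")}
for n,z in[("lever_tip",.098),("handle",.075),("jar",.006),("core_center",.062),("card_box",0),("hammer",0),("dish",0)]:
  for k in c: print(n,k,[(np.round(q["centre"]).tolist(),round(q["confidence"],2),onz(c[k],q["centre"],z)[:2].round(3).tolist()) for q in spotter.spot_point(n,k)[:2]])
cv2.imwrite("pics/fin.png",np.hstack([cv2.resize(c["top"]["color"][120:350,120:320],(400,460)),cv2.resize(c["scene"]["color"][150:357,290:470],(400,460))]))
E
```

```text
time_s: 43.88
eef_pos: [0.4524, 0.2698, 0.1588]
orientation: [0.0, 0.963, 0.001, 0.271]
wrist_force: [0.4, 0.7, -0.1]
width: -0.0001
finger_force: 0.0
pos [0.4524 0.2698 0.1588] shift [ 23.1 -69.7 -62.6] F [ 0.4  0.7 -0.1] w -0.0001 ff 0.0 t 43.9 j [-0.64  0.42 -0.32  2.28  1.43  0.56 -0.64]
lever_tip top [([199.0, 219.0], 0.73, [0.564, 0.267])]
lever_tip scene [([359.0, 273.0], 0.41, [0.669, -0.084])]
handle top [([250.0, 239.0], 0.67, [0.52, 0.149])]
handle scene [([352.0, 219.0], 0.89, [0.516, 0.154]), ([420.0, 219.0], 0.72, [0.682, 0.266])]
jar top []
jar scene [([337.0, 199.0], 0.63, [0.363, 0.326]), ([378.0, 240.0], 0.55, [0.586, 0.193])]
core_center top [([494.0, 278.0], 0.95, [0.422, -0.439]), ([458.0, 232.0], 0.89, [0.535, -0.357])]
core_center scene [([239.0, 278.0], 0.98, [0.405, -0.228]), ([380.0, 236.0], 0.92, [0.616, 0.139])]
card_box top [([359.0, 143.0], 0.88, [0.782, -0.127])]
card_box scene [([388.0, 328.0], 0.56, [0.777, -0.121])]
hammer top [([281.0, 135.0], 0.67, [0.805, 0.08]), ([442.0, 295.0], 0.31, [0.383, -0.329])]
hammer scene [([430.0, 286.0], 0.87, [0.801, 0.083])]
dish top [([156.0, 195.0], 0.66, [0.644, 0.404])]
dish scene [([420.0, 213.0], 0.95, [0.627, 0.409]), ([381.0, 238.0], 0.54, [0.584, 0.215])]
```

View pics/fin.png

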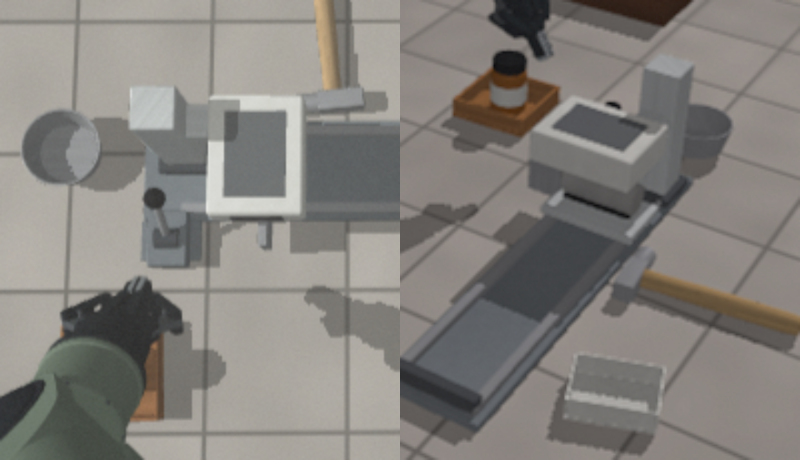

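The jar stands upright in the tray (right half, 509,80) and the core is in the carriage under the head (600,190). The lever ball is thrown over (left half, 154,198), and the bystanders are unmoved.

```bash
python3 -c "
from rig import env
print(env.job_done())"
```

```text
the job is handed in; nothing more can be done
None
```

The job is handed in after about 44 s: jar upright in the tray, core in the saddle, carriage home against the stop and let go, lever fully over, and the hammer, card box and dish not moved.

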